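# Lay the rinsed measuring cylinder down on the draining stand

### The arm

A 6-joint arm with a two-finger parallel gripper is mounted at the origin on the work surface. World frame = base frame: x ahead of the robot, y to its left, z up, the work surface at z = 0. Lengths are in m, angles in rad, forces in N, time in s.
With the tool pointing down it reaches from about 0.15 to 0.775 m from the base axis. Payload 6.1 kg.
Tool frame: the origin (TCP) lies on the mounting face of the last link; the fingertips stand 173 mm ahead of it and the grasp point (between the pads) lies env.hold_point_z ahead of it (env.hold_point_z is the distance from the TCP to the grasp point, in m); z points along the fingers, y is the direction in which the jaws open and shut (so a half turn about z gives the same grasp; the last joint's range is limited). The gripper opens to 85 mm and grips with 20 to 120 N. Pads are 22 mm wide; open, the fingers measure 114 mm over their backs; the gripper's body (76 mm by 85 mm) begins 54 mm behind the grasp point. The pads swing forward as they close: fully open they stand 13 mm farther back than shut.
Start: joints at [1.137, 0.126, -0.04, 1.405, 0, 1.571], TCP at [0.221, 0.476, 0.405] pointing down, gripper open.
Joint ranges: [-2.72, 2.72], [-0.95, 1.95], [-1.27, 1.35], [-1.78, 2.02], [-1.46, 1.47], [-3.14, 3.14]. Speed limits (rad/s): [2.39, 2.39, 3.01, 3.14, 3.14, 3.14].

### API

Orientations are given as a unit quaternion [w, x, y, z].
In Python, from workcell import telemetry, vision, job, env gives the robot as it stands. The module is installed in compiled form; this text tells all that it offers.
- The arm moves only by the shell command python3 -m crank 'ROWS' [FORCE]. ROWS is JSON, a list of rows, each a list of 3 entries, a list of its own where there are three numbers: the shift along the tool's x, y, z in m, then the turn, a rotation vector about the tool's x, y, z in rad, then the closure, from -1 (fully open) to 1 (shut). In form: [[[x, y, z], [wx, wy, wz], jaw], ...]. A call has exactly 5 rows; each row shifts and turns the commanded pose from where the row before left it, along the tool's axes as they then stand; what a row does not reach is not made up. A row lasts 1/10 s, in which the tool goes at most 50 mm and 8.59 degrees, less where a joint would pass 70% of its speed; a pose out of reach is approached as far as the arm can. A call with a gripper value outside its range is refused whole. The fingers move at their own pace and stop on an object; FORCE is the grip in N (left out, the last holds). Time passes only in rows, so rows that do not move let the fingers close, or fill a call up. It gives the time, the measured TCP pose, the force and the opening at its end, in the units of the state.
- telemetry.sense(): the state, without advancing time (a new reading comes with each control period).
- vision.capture(name): name is "scene" or "top" or "wrist"; returns (picture, depth): 384x512x3 uint8, blue, green, red; 384x512 float32, m along the optical axis (not along the pixel's ray), 0 where there is no reading.
- vision.calibration(name): a dict with "mtx" (3x3 intrinsics, pixels), "distortion" ([k1, k2, p1, p2, k3] as OpenCV has them; the pictures are not rectified), "origin" and "rotation" of the camera in the world; the wrist camera has in their place "tool_from_camera" (4x4, takes a point from camera to tool coordinates, whose origin is the TCP and whose axes are the flange's). Camera axes: x right, y down, z forward; pixel columns grow to the right and rows downward; lengths in m; the calibration is good to about 2 mm. A picture is of the moment at which its call begins: read the wrist's pose just before it. calibration takes no time and is no camera call.
- job.hand_in(): hands the job in, once; it reports no verdict.
The state is a dict: "clock": time; "joint_pos": joint angles; "qvel": joint speeds; "tau": joint torques, N m; "tool_pos": TCP position; "tool_rot": TCP orientation; "ft_force": force on the tool from outside, world axes, zero at the start; "torque": the same for the moment, N m; "grip_width": finger opening in m.
Only numpy, scipy, OpenCV 4.12 (cv2) and the standard library are available. Lean on these libraries where they do the work, as an engineer would, in place of code of your own. Each camera call takes 0.05 s, during which the arm holds its last target.

### The job

Lay the rinsed tall measuring cylinder down to drain, using only the fingertips or the outside of the fingers, never pinching or lifting it. First slide it, still standing, forward in the draining stand's well until its hexagonal foot is up against the step; then tip it forward over the step and let it down gently, without dropping it, until it lies on its side with its barrel on the stand's front edge, its mouth out over the drip tray and its foot still by the step. Leave everything else where it is and move clear.

Things in the scene. Friction and masses are not known exactly. Their poses are not given: they have to be found in the camera images.
- cylinder: The job: tall frosted-white plastic measuring cylinder, 235 mm tall, 0.13 to 0.20 kg, standing in the stand's well. Round barrel 36 mm diameter on a hexagonal foot. Origin: centre of the foot's underside; z runs up the barrel to the mouth; -x is the way to tip it and meets the foot flat that faces the step (at the start within 0.15 rad of the stand's -x)
- toe (a point): middle of the lower edge of the foot flat that faces the step, (-38, 0, 0) mm in the cylinder's frame; the cylinder tips over this edge. The foot is a regular hexagon 76 mm across flats (flats at its +x and -x), 88 mm across corners, 6 mm thick, with a low cone from 54 mm to 36 mm diameter above it, up to 22 mm
- mouth (a point): centre of the cylinder's mouth, (0, 0, 235) mm in its frame. The barrel flares from 36 to 42 mm outside diameter over the last 10 mm, with a small pouring lip on the -x side; bore 31 mm, open about 45 mm deep
- balance (a point): near the cylinder's centre of mass, (0, 0, 90) mm in its frame: standing on its foot it falls over by itself once tipped past about 0.40 rad. Friction on the stand about 0.5 to 1, so a push on the barrel lower than about 35 mm above the underside slides it and a push near the top tips it
- drainer: stainless draining stand, fixed. Origin on the bench under the middle of the step, z up, -x towards the open front. From x = 0 to 123 mm is the flat well where the cylinder stands, floor 64 mm above the bench; 6 mm thick back lip behind it, top 78 mm. Side cheeks (inner faces at y = +-130 mm) along well and deck, top 88 mm above the bench
- step (a point): middle of the foot of the step, (0, 0, 64) mm in the stand's frame. The step crosses the stand along its y, 6 mm high, from the well up to the ribbed deck (top 70 mm, x = 0 to -165 mm). When laid down, the cylinder's toe edge lies on the well floor up to about 10 mm behind the step
- front_edge (a point): middle of the top of the stand's rounded front edge (6 mm radius), (-165, 0, 70) mm in the stand's frame. The laid cylinder's barrel rests here, its mouth some 65 mm further out and about 4 degrees lower than level
- drip_tray (a point): floor of the white drip tray in front of the stand, (-220, 0, 4) mm in its frame. The tray lies on the bench under the stand and sticks out to x = -273 mm, 236 mm wide, rim 16 mm above the bench; the laid mouth overhangs it by about 50 mm, room for a fingertip below
- beaker: small glass beaker standing upside down on the ribbed deck, to one side; 52 mm diameter at most, 62 mm high. Origin: centre of its lower end. To be left alone
- weighing_bottle: small glass weighing bottle with stopper, in the well beside the cylinder, 37 mm diameter, 52 mm high. Origin: centre of its underside. To be left alone
- flask: conical glass flask on the bench, 82 mm diameter, 122 mm high. Origin: centre of its underside. To be left alone
- reagent: amber reagent bottle on the bench, 62 mm diameter, 135 mm high. Origin: centre of its underside. To be left alone
- wash_bottle: white wash bottle with a bent spout, on the bench, 64 mm diameter, 163 mm high. Origin: centre of its underside. To be left alone
- short_cylinder: small measuring cylinder standing on the bench, 145 mm tall, hexagonal foot 52 mm across flats. Origin: centre of its underside. To be left alone
- petri: flat round dish on the bench, 90 mm diameter, 16 mm high. Origin: centre of its underside. To be left alone

How it is judged:
On the way:
1. the cylinder, still standing, has its foot up against the step (x of toe in the frame of drainer below 0.008 m and angle between cylinder's own z axis and vertical below 0.15 rad), for 0.2 s.
At the end, for the whole second after the job is handed in: The cylinder lies at rest on its side (its axis 88 to 102 degrees from vertical), along the stand within 14 degrees, its mouth at least 30 mm beyond the stand's front edge, and the toe edge of its foot on the well floor within 25 mm of the step (angle between cylinder's own z axis and vertical between 1.54 and 1.78 rad and angle between the z axis of cylinder and the x axis of drainer, either way round below 0.25 rad and x of mouth in the frame of drainer below -0.195 m and x of toe in the frame of drainer between -0.006 and 0.025 m and z of toe in the frame of drainer below 0.076 m and z of mouth in the frame of drainer above 0.05 m and linear speed of cylinder below 0.02 m/s and angular speed of cylinder below 0.15 rad/s); the robot touches nothing.
It fails at once if the cylinder is dropped or knocked over: it turns faster than 2.5 rad/s (the mouth falling from more than about 15 mm) (angular speed of cylinder above 2.5 rad/s).
It fails at once if the cylinder is lifted: the toe edge of its foot rises more than 20 mm off the well floor (z of toe in the frame of drainer above 0.084 m).
It fails at once if the cylinder is pinched or pressed with more than 15 N (contact force between the fingers and cylinder above 15 N).
It fails at once if another object is moved by more than 25 mm (distance of any of beaker, weighing_bottle, flask, reagent, wash_bottle, short_cylinder, petri from where it was at the start of the episode above 0.025 m).
It also fails if it takes over 72 s, if anything falls off the work surface, if the arm or the gripper's body presses on something with over 40 N, if the wrist force passes 120 N, or if a joint passes its speed limit or range.

## Working session

There is one attempt and no reset: what is moved stays moved. The work goes in short steps, Python scripts to look and compute and a shell command to move; the robot and the scene stay as the last step left them, time stands still between calls to the robot, and variables do not carry over. Pictures are saved under pics/ and viewed, and the job is handed in when it is done.

```bash
mkdir -p pics; python3 - <<'E'
from workcell import telemetry, vision, job, env
import cv2,numpy as np
print(telemetry.sense(), env.hold_point_z)
for n in ("scene","top"):
    p,d=vision.capture(n); cv2.imwrite(f"pics/{n}0.png",p); np.save(f"pics/{n}0d.npy",d)
    print(n,vision.calibration(n))
print(vision.calibration("wrist"))
E
```

```text
{'clock': 0.0, 'joint_pos': array([ 1.13701691e+00,  1.26401746e-01, -4.06335645e-02,  1.40537920e+00,
        6.10917558e-06,  1.57078945e+00]), 'qvel': array([ 0.00042991,  0.00080638,  0.00041223, -0.00045653, -0.00241708,
        0.00029983]), 'tau': array([ 1.41120734e-03, -4.35913432e+01,  3.52923203e+01,  1.72003760e-02,
        1.01767123e-04, -6.25025280e-06]), 'tool_pos': array([0.22060482, 0.4762609 , 0.40390513]), 'tool_rot': array([-1.77096822e-04,  2.15189820e-01,  9.76571906e-01, -7.89478019e-04]), 'ft_force': array([-0.00150251,  0.58859585,  0.39008933]), 'torque': array([ 0.01070891, -0.00464084, -0.0366433 ]), 'grip_width': 0.08578476557594743} 0.1547
scene {'mtx': array([[453.32342275,   0.        , 249.93393117],
       [  0.        , 453.32342275, 200.50794219],
       [  0.        ,   0.        ,   1.        ]]), 'distortion': array([0.01528024, 0.        , 0.        , 0.        , 0.        ]), 'origin': array([1.49920306, 0.17812903, 1.09474885]), 'rotation': array([-0.23909566,  0.59370563,  0.70776759, -0.29901827])}
top {'mtx': array([[351.90703427,   0.   
[... 254 characters left out ...]
 1.40668969]), 'rotation': array([ 0.01685211, -0.70221738,  0.71107053, -0.0313921 ])}
{'mtx': array([[332.89290062,   0.        , 256.56567122],
       [  0.        , 332.89290062, 197.66995424],
       [  0.        ,   0.        ,   1.        ]]), 'distortion': array([-0.02500573,  0.        ,  0.        ,  0.        ,  0.        ]), 'tool_from_camera': array([[ 4.48798952e-04, -9.62692896e-01, -2.70595983e-01,
         6.88682768e-02],
       [ 9.99999767e-01,  5.71003803e-04, -3.72889710e-04,
         7.07516560e-05],
       [ 5.13489610e-04, -2.70595752e-01,  9.62692929e-01,
         3.01580383e-02],
       [ 0.00000000e+00,  0.00000000e+00,  0.00000000e+00,
         1.00000000e+00]])}
```

View pics/scene0.png

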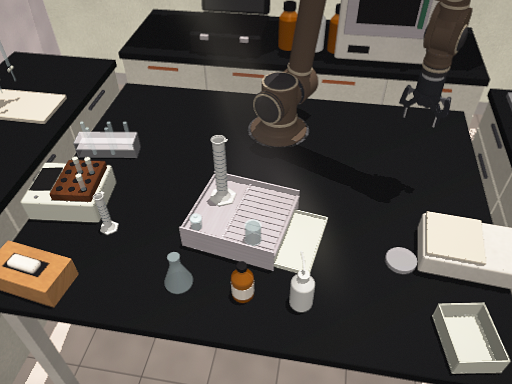

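View pics/top0.png

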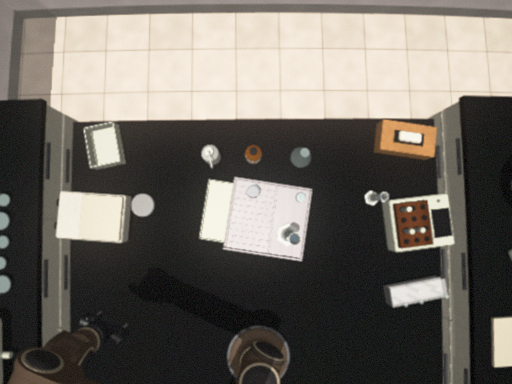

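The scene image shows the cylinder (≈(222,170)) standing in the back part of the stand's well. The tray is to the right (≈(303,243)), which is world +y. In the top image the stand spans (223..312, 178..260), with the cylinder at (290,234). Next I'll measure.

```bash
cat > h.py <<'E'
import cv2,numpy as np
from workcell import telemetry, vision
from scipy.spatial.transform import Rotation as R
def Rq(q): return R.from_quat([q[1],q[2],q[3],q[0]]).as_matrix()
def cam(n,s=None):
    c=vision.calibration(n)
    if n=="wrist":
        s=s or telemetry.sense(); T=np.array(c["tool_from_camera"]); A=Rq(s["tool_rot"])
        return c["mtx"],c["distortion"],A@T[:3,:3],A@T[:3,3]+s["tool_pos"]
    return c["mtx"],c["distortion"],Rq(c["rotation"]),np.array(c["origin"])
def rays(C,uv):
    n=cv2.undistortPoints(np.float64(uv).reshape(-1,1,2),C[0],C[1]).reshape(-1,2)
    return np.c_[n,np.ones(len(n))]@C[2].T
def onplane(C,uv,z):
    r=rays(C,uv); return C[3]+r*((z-C[3][2])/r[:,2])[:,None]
def cloud(C,d):
    v,u=np.mgrid[:d.shape[0],:d.shape[1]]
    r=rays(C,np.c_[u.ravel(),v.ravel()]); return (C[3]+r*d.reshape(-1,1)).reshape(*d.shape,3)
def proj(C,P):
    rv=cv2.Rodrigues(C[2].T)[0]; return cv2.projectPoints(np.float64(P).reshape(-1,1,3),rv,-C[2].T@C[3],C[0],C[1])[0].reshape(-1,2)
E
python3 - <<'E'
from h import *
for n in("top","scene"):
    C=cam(n); d=np.load(f"pics/{n}0d.npy"); P=cloud(C,d); np.save(f"pics/{n}0P.npy",P)
    im=cv2.imread(f"pics/{n}0.png")
    r=(slice(165,275),slice(190,325)) if n=="top" else (slice(125,285),slice(165,340))
    a=cv2.resize(im[r],None,fx=5 if n=="top" else 4,fy=5 if n=="top" else 3.6,interpolation=cv2.INTER_CUBIC); cv2.imwrite(f"pics/{n}0z.png",a)
P=np.load("pics/top0P.npy")
for v in range(180,260,8): print(v,[int(1000*P[v,u,2]) for u in range(196,320,5)])
E
```

```text
180 [-1, 1, 1, 15, 18, 4, -1, 4, 67, 63, 76, 83, 89, 3, -2, 1, 0, -1, -3, -7, 2, 2, 0, -2, 4]
188 [5, -3, 5, 6, 2, 3, 3, 7, 65, 68, 68, 130, 132, 69, 66, 70, 69, 64, 65, 66, 66, 84, 83, 1, 2]
196 [7, 2, 18, 1, 3, 5, 0, 8, 67, 63, 71, 135, 105, 67, 65, 71, 71, 61, 66, 65, 84, 116, 64, 2, 0]
204 [0, 1, 7, 4, 6, 4, 2, 67, 71, 65, 68, 66, 69, 59, 62, 62, 63, 67, 65, 64, 63, 61, 64, 0, 2]
212 [-2, 3, 9, 5, 8, 1, 2, 63, 67, 67, 67, 70, 65, 68, 63, 66, 64, 65, 68, 62, 62, 63, 67, 4, 4]
220 [1, 1, 3, 1, 2, 6, 5, 68, 65, 66, 65, 70, 69, 70, 68, 62, 64, 65, 62, 64, 61, 58, 75, -3, -2]
228 [-6, 14, 0, 6, -1, 7, 64, 71, 68, 63, 68, 68, 64, 64, 72, 64, 63, 66, 72, 73, 73, 64, 77, 1, -1]
236 [4, 1406, 1, 4, 6, 3, 65, 63, 72, 65, 65, 67, 65, 68, 61, 64, 66, 74, 194, 261, 266, 71, 2, 0, -1]
244 [3, 5, -5, 5, 2, -1, 70, 67, 68, 66, 67, 66, 67, 62, 68, 61, 58, 63, 73, 62, 295, 65, -2, -1, -6]
252 [-2, -5, 0, -5, 2, 0, 1, 0, 3, 0, 86, 89, 88, 67, 66, 63, 66, 62, 70, 67, 61, 70, 0, 0, 0]
```

```bash
python3 - <<'E'
from h import *
for n in("top",):
    d=np.load(f"pics/{n}0d.npy");P=np.load("pics/top0P.npy")
    z=P[...,2]; a=np.clip(z[165:275,190:325]/0.12*255,0,255).astype(np.uint8)
    cv2.imwrite("pics/topz.png",cv2.resize(cv2.applyColorMap(a,cv2.COLORMAP_JET),None,fx=5,fy=5,interpolation=cv2.INTER_NEAREST))
E
```

```text
(no output)
```

View pics/top0z.png

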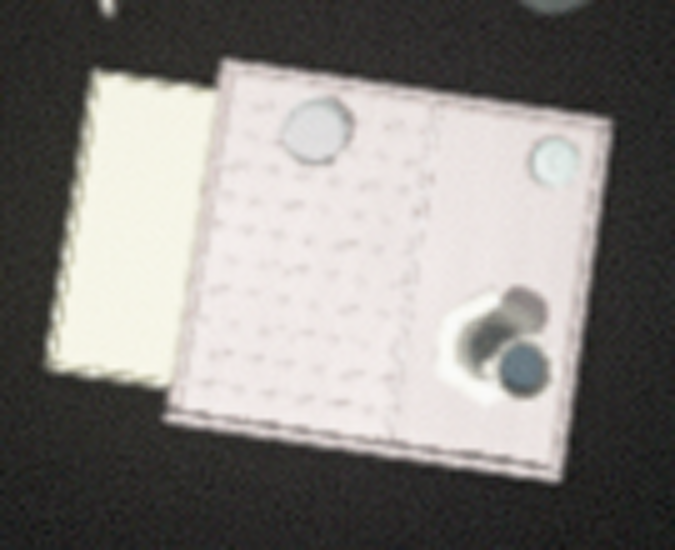

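View pics/topz.png

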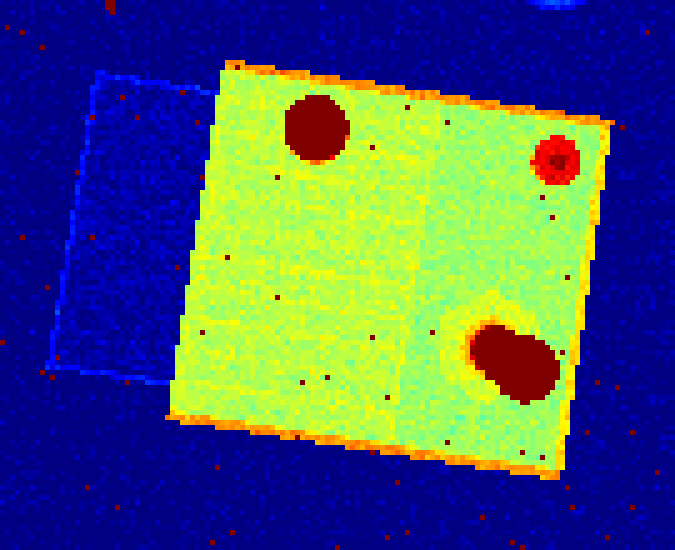

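View pics/scene0z.png

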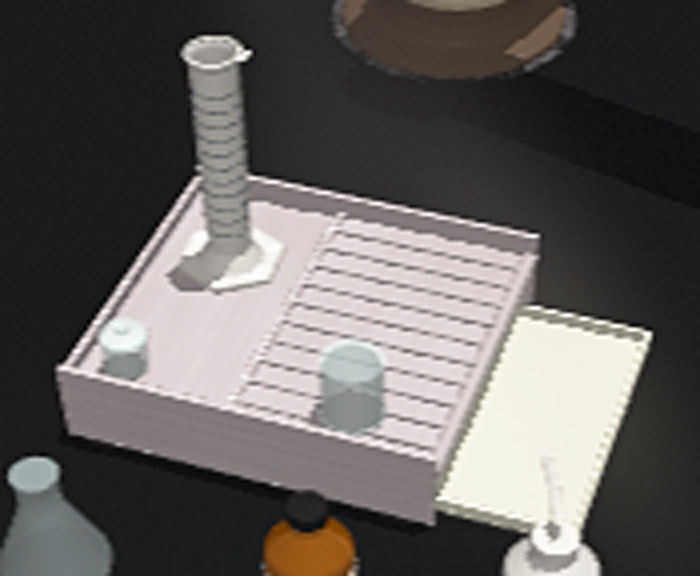

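```bash
cat > stand.py <<'E'
from h import *
P=np.load("pics/top0P.npy")
m=((P[...,2]>.05)&(P[...,2]<.4)).astype(np.uint8)
m[:165]=0;m[275:]=0;m[:,:190]=0;m[:,325:]=0
m=cv2.morphologyEx(m,cv2.MORPH_OPEN,np.ones((3,3)))
n,l,s,_=cv2.connectedComponentsWithStats(m); k=1+s[1:,4].argmax(); m=l==k
Q=P[m]; Q=Q[Q[:,2]<.1]
c,wh,a=cv2.minAreaRect(Q[:,:2].astype(np.float32)); print("rect",c,wh,a)
th0=None
# refine: edges from percentile bins in rotated frame
ang=np.deg2rad(a)
cand=[ang+i*np.pi/2 for i in range(4)]
th=max(cand,key=lambda t:-np.sin(t))  # stand +x ~ world -y
for it in range(4):
    ex=np.array([np.cos(th),np.sin(th)]);ey=np.array([-ex[1],ex[0]])
    x=Q[:,:2]@ex;y=Q[:,:2]@ey
    def edge(x,y,f):
        b=np.linspace(y.min()+.03,y.max()-.03,25);o=[];yy=[]
        for i in range(24):
            s=(y>=b[i])&(y<b[i+1]); 
            if s.sum()>8:o.append(f(x[s]));yy.append((b[i]+b[i+1])/2)
        return np.polyfit(yy,o,1),np.mean(o)
    e=[edge(x,y,np.min),edge(x,y,np.max),edge(y,x,np.min),edge(y,x,np.max)]
    # x = k*y => rot by -k ; y=k*x => rot by +k
    print([round(float(q[0][0]),4) for q in e],[round(float(q[1]),4) for q in e],th)
    th+=(-e[0][0][0]-e[1][0][0]+e[2][0][0]+e[3][0][0])/4
ex=np.array([np.cos(th),np.sin(th)]);ey=np.array([-ex[1],ex[0]])
print("len",e[1][1]-e[0][1],e[3][1]-e[2][1])
xc=(e[0][1]+e[1][1])/2+0.018; yc=(e[2][1]+e[3][1])/2
o=xc*ex+yc*ey; print("origin",o,"th",th,"ex",ex)
np.save("stand.npy",[o[0],o[1],th])
def S(Pw): 
    d=np.asarray(Pw)[...,:2]-o; return np.stack([d@ex,d@ey],-1)
# step from depth: z vs x
q=P[m]; xs=S(q); s=(np.abs(xs[:,1])<.02)
for b in np.arange(-.03,.03,.005):
    t=s&(xs[:,0]>=b)&(xs[:,0]<b+.005); print(round(b,3),round(float(np.median(q[t,2])),4),t.sum(),end=' | ')
print()
# cylinder rim/foot
up=P[m&(P[...,2]>.28)&(P[...,2]<.31)]; print("rim",len(up),np.median(up,0),S(up).min(0),S(up).max(0))
C=cam("top")
E
python3 stand.py; python3 - <<'E'
E
```

```text
rect (0.5445497035980225, -0.04375065863132477) (0.3008233308792114, 0.2735218107700348) 80.44068145751953
[-0.0006, -0.005, -0.0017, -0.0008] [-0.1963, 0.1014, 0.4094, 0.6794] 4.54554739757146
[0.0002, -0.0046, -0.0024, 0.0001] [-0.1959, 0.1018, 0.4095, 0.6795] 4.54633208724138
[-0.0003, -0.0041, -0.003, -0.0004] [-0.1956, 0.1021, 0.4095, 0.6795] 4.546851061613997
[-0.0, -0.0038, -0.0032, -0.0007] [-0.1954, 0.1023, 0.4095, 0.6795] 4.547104207953059
len 0.297681344430823 0.2700430351834597
origin [ 0.54179859 -0.06140884] th 4.547103277703616 ex [-0.16453415 -0.98637139]
-0.03 0.0686 14 | -0.025 0.0682 14 | -0.02 0.0669 14 | -0.015 0.0677 15 | -0.01 0.0682 13 | -0.005 0.0696 15 | 0.0 0.0665 13 | 0.005 0.0655 14 | 0.01 0.0605 13 | 0.015 0.0644 13 | 0.02 0.0649 15 | 0.025 0.0628 14 | 
rim 79 [ 0.48273311 -0.11919895  0.29616805] [ 0.04030082 -0.06859847] [ 0.08572473 -0.02729696]
```

```bash
for i in 1; do python3 -m crank '[[[-0.019,-0.031,-0.003],[0,0,0],-1],[[-0.019,-0.031,-0.003],[0,0,0],-1],[[-0.019,-0.031,-0.003],[0,0,0],-1],[[-0.019,-0.031,-0.003],[0,0,0],-1],[[-0.019,-0.031,-0.003],[0,0,0],-1]]'; done; python3 -c "
from workcell import telemetry as t; print(list(t.sense()['joint_pos']))"
```

```text
clock: 0.6
tool_pos: [0.2415, 0.2943, 0.4194]
tool_rot: [-0.0, 0.215, 0.977, -0.0]
ft_force: [0.5, -0.0, -0.8]
grip_width: 0.0859
[np.float64(0.8837622838964653), np.float64(-0.1455492587324819), np.float64(-0.2757324850010277), np.float64(1.4412714852240527), np.float64(-0.00012225864115555192), np.float64(1.3169983055013867)]
```

```bash
python3 - <<'E'
from h import *
# yaw of cylinder: lip and foot from scene/top, hex foot mask in top image (white = brighter than stand)
exec(open('stand.py').read().split('P=np.load')[0])
o0,o1,th=np.load('stand.npy'); 
im=cv2.imread('pics/top0.png').astype(int)
for v in range(218,250,2): print(v,[tuple(im[v,u])for u in (274,278,282,286,290)])
E
```

```text
218 [(np.int64(228), np.int64(230), np.int64(237)), (np.int64(229), np.int64(231), np.int64(238)), (np.int64(225), np.int64(228), np.int64(233)), (np.int64(227), np.int64(228), np.int64(235)), (np.int64(227), np.int64(229), np.int64(237))]
220 [(np.int64(229), np.int64(230), np.int64(237)), (np.int64(229), np.int64(231), np.int64(238)), (np.int64(227), np.int64(228), np.int64(235)), (np.int64(230), np.int64(231), np.int64(238)), (np.int64(225), np.int64(227), np.int64(234))]
222 [(np.int64(231), np.int64(232), np.int64(239)), (np.int64(229), np.int64(231), np.int64(239)), (np.int64(226), np.int64(229), np.int64(235)), (np.int64(222), np.int64(225), np.int64(232)), (np.int64(223), np.int64(225), np.int64(232))]
224 [(np.int64(230), np.int64(233), np.int64(239)), (np.int64(227), np.int64(230), np.int64(236)), (np.int64(225), np.int64(226), np.int64(234)), (np.int64(235), np.int64(241), np.int64(242)), (np.int64(180), np.int64(187), np.int64(194))]
226 [(np.int64(232), np.int64(232), np.int64(241)), (np.int64(227), np.int64(229), np.int64(236)), (np.int64(238), np.int64(243), np.int64(2
[... 2031 characters left out ...]
, np.int64(230), np.int64(237)), (np.int64(226), np.int64(229), np.int64(235)), (np.int64(228), np.int64(230), np.int64(236)), (np.int64(247), np.int64(248), np.int64(248)), (np.int64(232), np.int64(238), np.int64(241))]
246 [(np.int64(226), np.int64(229), np.int64(236)), (np.int64(225), np.int64(227), np.int64(235)), (np.int64(225), np.int64(228), np.int64(234)), (np.int64(231), np.int64(234), np.int64(238)), (np.int64(226), np.int64(229), np.int64(235))]
248 [(np.int64(225), np.int64(227), np.int64(235)), (np.int64(228), np.int64(230), np.int64(236)), (np.int64(224), np.int64(226), np.int64(233)), (np.int64(229), np.int64(230), np.int64(238)), (np.int64(223), np.int64(225), np.int64(234))]
```

```bash
python3 -m crank '[[[-0.019,-0.031,-0.003],[0,0,0],-1],[[-0.019,-0.031,-0.003],[0,0,0],-1],[[-0.019,-0.031,-0.003],[0,0,0],-1],[[-0.019,-0.031,-0.003],[0,0,0],-1],[[-0.019,-0.031,-0.003],[0,0,0],-1]]';python3 -m crank '[[[-0.019,-0.031,0.003],[0,0,0],-1],[[-0.019,-0.031,0.003],[0,0,0],-1],[[-0.019,-0.031,0.003],[0,0,0],-1],[[-0.019,-0.031,0.003],[0,0,0],-1],[[-0.019,-0.031,0.003],[0,0,0],-1]]';python3 -m crank '[[[-0.019,-0.031,0.003],[0,0,0],-1],[[-0.019,-0.031,0.003],[0,0,0],-1],[[-0.019,-0.031,0.003],[0,0,0],-1],[[-0.019,-0.031,0.003],[0,0,0],-1],[[-0.019,-0.031,0.003],[0,0,0],-1]]';  python3 -c "
from workcell import telemetry as t; print(list(t.sense()['joint_pos']))"
python3 - <<'E'
from h import *
C=cam("top"); o0,o1,th=np.load('stand.npy');ex=np.array([np.cos(th),np.sin(th)]);ey=np.array([-ex[1],ex[0]])
S=lambda P:np.c_[(P[:,:2]-[o0,o1])@ex,(P[:,:2]-[o0,o1])@ey]
im=cv2.imread('pics/top0.png');g=im[...,1].astype(int)
k=np.ones((3,3))
m=((g>239)).astype(np.uint8);m[:215]=0;m[252:]=0;m[:,:270]=0;m[:,304:]=0
c=max(cv2.findContours(m,0,2)[0],key=cv2.contourArea)
h=cv2.convexHull(c).reshape(-1,2); print(np.c_[h,np.round(1000*S(onplane(C,h,.07)))].astype(int).tolist())
# step line pixel check
E
```

```text
clock: 1.1
tool_pos: [0.2623, 0.1138, 0.4346]
tool_rot: [0.0, 0.215, 0.977, -0.0]
ft_force: [0.8, -0.1, -0.1]
grip_width: 0.0854
clock: 1.6
tool_pos: [0.2833, -0.0668, 0.4195]
tool_rot: [0.0, 0.215, 0.977, 0.0]
ft_force: [0.3, 0.6, 0.5]
grip_width: 0.0854
clock: 2.1
tool_pos: [0.3045, -0.2476, 0.4043]
tool_rot: [-0.0, 0.216, 0.976, 0.0]
ft_force: [0.8, 0.6, 0.2]
grip_width: 0.0853
[np.float64(-0.6826813494345793), np.float64(-0.12439284003766042), np.float64(-0.29080572091348833), np.float64(1.4046581652224952), np.float64(0.0001153140744298268), np.float64(-0.24812122317994773)]
[[288, 224, 62, -10], [289, 243, 76, -80], [289, 244, 77, -84], [288, 245, 74, -88], [286, 245, 66, -89], [284, 244, 58, -87], [279, 241, 38, -78], [277, 239, 29, -72], [277, 238, 28, -68], [278, 229, 27, -34], [280, 227, 34, -26], [286, 224, 54, -11]]
```

```bash
python3 -m crank '[[[0,0,0],[0,0,-0.0535],-1],[[0,0,0],[0,0,-0.0535],-1],[[0,0,0],[0,0,-0.0535],-1],[[0,0,0],[0,0,-0.0535],-1],[[0,0,0],[0,0,-0.0535],-1]]';python3 -m crank '[[[-0.031,0.0126,0],[0,0,0],-1],[[-0.031,0.0126,0],[0,0,0],-1],[[-0.031,0.0126,0],[0,0,0],-1],[[-0.031,0.0126,0],[0,0,0],-1],[[-0.031,0.0126,0],[0,0,0],-1]]'
python3 - <<'E'
from h import *
s=telemetry.sense(); print(s['joint_pos'],s['tool_pos'],Rq(s['tool_rot']))
for n in('scene','wrist','top'):
    p,d=vision.capture(n); cv2.imwrite(f"pics/{n}1.png",p); np.save(f"pics/{n}1d.npy",d)
im=cv2.imread('pics/scene1.png')
cv2.imwrite('pics/scene1z.png',cv2.resize(im[60:240,150:350],None,fx=3.3,fy=3.3,interpolation=cv2.INTER_CUBIC))
E
```

```text
clock: 2.6
tool_pos: [0.3047, -0.2459, 0.4043]
tool_rot: [-0.0, 0.082, 0.997, 0.0]
ft_force: [-0.4, 0.3, 0.6]
grip_width: 0.0855
clock: 3.1
tool_pos: [0.4694, -0.2089, 0.4043]
tool_rot: [-0.0, 0.083, 0.997, 0.0]
ft_force: [-0.9, -1.3, 0.4]
grip_width: 0.0853
[-4.18764908e-01  1.04802907e-01 -6.42605261e-02  1.40237151e+00
 -1.33460409e-04 -2.52633031e-01] [ 0.46935185 -0.20892257  0.40429806] [[-9.86231609e-01  1.65368698e-01 -6.37707807e-04]
 [ 1.65368644e-01  9.86231815e-01  1.37755434e-04]
 [ 6.51708164e-04  3.04018880e-05 -9.99999787e-01]]
```

View pics/scene1z.png

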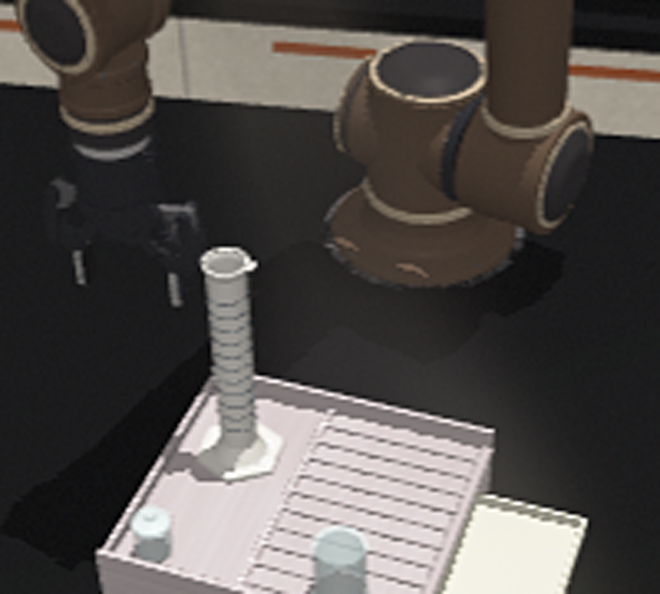

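View pics/wrist1.png

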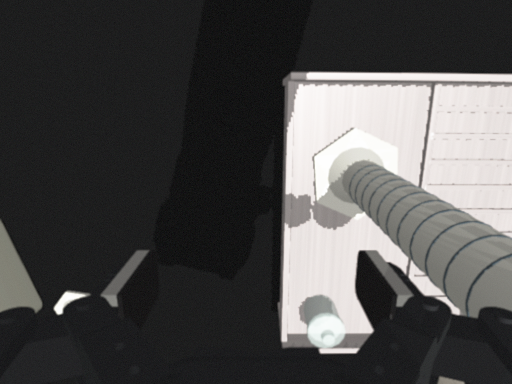

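The scene zoom shows the open knuckles bulging out beyond the finger backs. I'll therefore push with closed fingers tilted 30°. The wrist view shows the step as the line from about (433,85) down and the foot's front flat near u≈397.

```bash
python3 - <<'E'
from h import *
im=cv2.imread('pics/wrist1.png'); cv2.imwrite('pics/w1z.png',cv2.resize(im[60:240,270:470],None,fx=3.3,fy=3.3,interpolation=cv2.INTER_CUBIC))
C=cam('wrist');d=np.load('pics/wrist1d.npy');P=cloud(C,d)
o0,o1,th=np.load('stand.npy');ex=np.array([np.cos(th),np.sin(th)]);ey=np.array([-ex[1],ex[0]])
S=lambda P:np.c_[(P[:,:2]-[o0,o1])@ex,(P[:,:2]-[o0,o1])@ey]
for v in (100,120,140,160,180): print(v,[(u,*(1000*S(P[v,u][None])[0]).round().astype(int).tolist(),int(1000*P[v,u,2])) for u in (282,288,294,340,380,400,424,445)])
E
```

```text
100 [(282, 130, -121, 1), (288, 131, -120, 80), (294, 125, -120, 78), (340, 83, -121, 65), (380, 47, -121, 64), (400, 29, -121, 65), (424, 7, -121, 64), (445, -11, -121, 66)]
120 [(282, 130, -100, 1), (288, 130, -104, 78), (294, 123, -103, 64), (340, 82, -103, 64), (380, 45, -103, 65), (400, 27, -103, 64), (424, 6, -104, 66), (445, -13, -104, 68)]
140 [(282, 129, -79, 1), (288, 130, -86, 78), (294, 123, -85, 64), (340, 83, -86, 73), (380, 46, -86, 70), (400, 25, -85, 64), (424, 3, -86, 66), (445, -16, -86, 67)]
160 [(282, 129, -56, 1), (288, 129, -69, 78), (294, 122, -66, 63), (340, 82, -69, 77), (380, 47, -69, 77), (400, 23, -67, 64), (424, 3, -68, 69), (445, -17, -68, 69)]
180 [(282, 128, -33, 1), (288, 129, -51, 79), (294, 122, -47, 65), (340, 83, -52, 85), (380, 72, -67, 150), (400, 63, -69, 161), (424, 0, -49, 70), (445, -22, -48, 66)]
```

View pics/w1z.png

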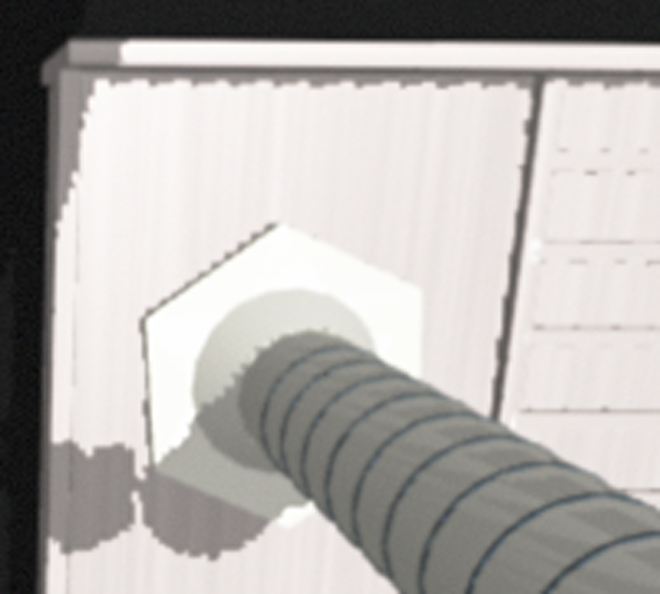

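```bash
python3 - <<'E'
from h import *
s=telemetry.sense();C=cam('wrist')
o0,o1,th=np.load('stand.npy');ex=np.array([np.cos(th),np.sin(th)]);ey=np.array([-ex[1],ex[0]])
S=lambda P:(1000*np.c_[(P[:,:2]-[o0,o1])@ex,(P[:,:2]-[o0,o1])@ey]).round(1)
H=S(onplane(C,[[313.9,156.4],[354.2,127.6],[397.3,147.9],[396.7,170.6],[317,202.4],[357.9,219.1]],.07));print(H.tolist())
print("centre BE",(H[1]+H[5])/2, "AD mid",(H[0]+H[4])/2)
print("step",S(onplane(C,[[430.8,84.8],[419,185.8]],.064)).tolist())
print("lip",S(onplane(C,[[288,100],[285,230]],.078)).tolist(),"cheek",S(onplane(C,[[300,73],[430,74]],.088)).tolist())
print("TCP", S(s['tool_pos'][None]), s['clock'])
E
```

```text
[[104.8, -70.7], [69.8, -96.8], [28.9, -78.8], [27.0, -57.7], [99.8, -26.8], [59.3, -10.1]]
centre BE [ 64.55 -53.45] AD mid [102.3  -48.75]
step [[2.4, -134.2], [1.1, -41.8]]
lip [[130.6, -120.2], [130.3, -1.9]] cheek [[122.3, -141.2], [16.2, -141.2]]
TCP [[157.5 -47. ]] 3.25
```

```bash
python3 -m crank '[[[0.003,-0.022,0],[0,0,0],1],[[0,-0.021,0],[0,0,0],1],[[0,0,0],[-0.1047,0,0],1],[[0,0,0],[-0.1047,0,0],1],[[0,0,0],[-0.1047,0,0],1]]' 20;python3 -m crank '[[[0,0,0],[-0.1047,0,0],1],[[0,0,0],[-0.1047,0,0],1],[[0,-0.01,0.0173],[0,0,0],1],[[0,-0.01,0.0173],[0,0,0],1],[[0,-0.01,0.0173],[0,0,0],1]]'
python3 -m crank '[[[0,-0.01,0.0173],[0,0,0],1],[[0,-0.01,0.0173],[0,0,0],1],[[0,-0.01,0.0173],[0,0,0],1],[[0,-0.01,0.0173],[0,0,0],1],[[0,0,0],[0,0,0],1]]'
python3 - <<'E'
from h import *
o0,o1,th=np.load('stand.npy');ex=np.array([np.cos(th),np.sin(th)]);ey=np.array([-ex[1],ex[0]])
S=lambda P:(1000*np.c_[(P[:,:2]-[o0,o1])@ex,(P[:,:2]-[o0,o1])@ey]).round(1)
s=telemetry.sense(); A=Rq(s['tool_rot']);print(s['joint_pos'],s['tool_pos'],A,S(s['tool_pos'][None]))
c=s['tool_pos']+A@[0,.0145,.173];print("corner",S(c[None]),c[2])
for n in('scene','wrist'):
    p,d=vision.capture(n); cv2.imwrite(f"pics/{n}2.png",p); np.save(f"pics/{n}2d.npy",d)
im=cv2.imread('pics/scene2.png')
cv2.imwrite('pics/scene2z.png',cv2.resize(im[80:230,150:320],None,fx=4,fy=4,interpolation=cv2.INTER_CUBIC))
E
```

```text
clock: 3.75
tool_pos: [0.4569, -0.2516, 0.4051]
tool_rot: [0.013, 0.083, 0.984, 0.158]
ft_force: [-0.4, 0.7, -0.6]
grip_width: 0.0122
clock: 4.25
tool_pos: [0.457, -0.2517, 0.3442]
tool_rot: [0.022, 0.081, 0.963, 0.258]
ft_force: [-0.7, -1.0, 0.2]
grip_width: -0.0
clock: 4.75
tool_pos: [0.4564, -0.2512, 0.2626]
tool_rot: [0.02, 0.081, 0.962, 0.259]
ft_force: [0.3, 0.5, 0.2]
grip_width: 0.0
[-0.60906084  0.27670366 -0.2146314   1.32592366  0.46835205 -0.49993372] [ 0.45640934 -0.2511537   0.26260826] [[-0.98606913  0.14599962  0.07969812]
 [ 0.16628147  0.85295448  0.49479201]
 [ 0.00426058  0.50115145 -0.86534911]] [[201.2 -53. ]]
corner [[102.  -53.4]] 0.12016956066953735
```

View pics/scene2z.png

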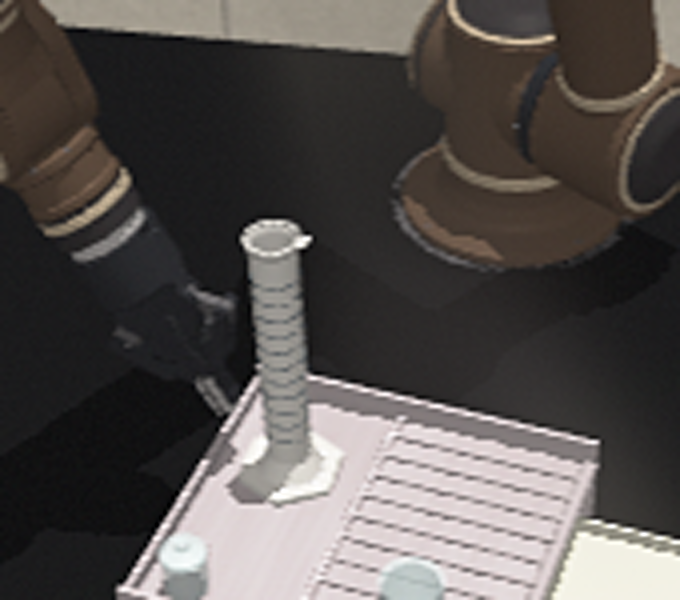

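View pics/wrist2.png

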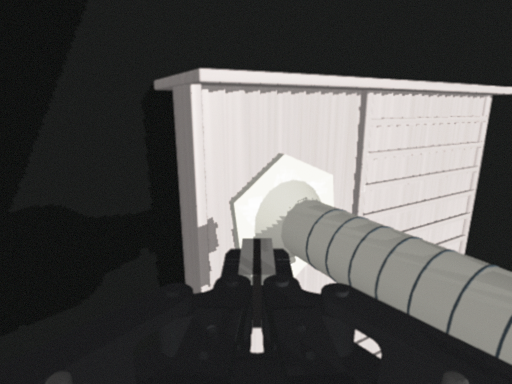

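```bash
python3 -m crank '[[[-0.002,-0.019,-0.011],[0,0,0],1],[[0,0,0],[-0.0873,0,0],1],[[0,0,0],[-0.0873,0,0],1],[[0,-0.014,0.0166],[0,0,0],1],[[0,-0.014,0.0166],[0,0,0],1]]'
cat > st.py <<'E'
from h import *
o0,o1,th=np.load('stand.npy');ex=np.array([np.cos(th),np.sin(th)]);ey=np.array([-ex[1],ex[0]])
S=lambda P:(1000*np.c_[(P[:,:2]-[o0,o1])@ex,(P[:,:2]-[o0,o1])@ey]).round(1)
W=np.c_[np.r_[ex,0],np.r_[ey,0],[0,0,1]]
def show(corner=True):
    s=telemetry.sense(); A=Rq(s['tool_rot'])
    print("t",s['clock'],"TCP st",S(s['tool_pos'][None]),s['tool_pos'][2].round(4),"Rst",(W.T@A).round(3).tolist(),"F",s['ft_force'].round(2),"q",s['joint_pos'].round(2))
    c=s['tool_pos']+A@[0,.0145,.173]
    if corner: print("corner",S(c[None]),c[2].round(4))
def zoom(n,r,f,tag):
    p,d=vision.capture(n); cv2.imwrite(f"pics/{n}{tag}.png",p); np.save(f"pics/{n}{tag}d.npy",d)
    if r: cv2.imwrite(f"pics/{n}{tag}z.png",cv2.resize(p[r[0]:r[1],r[2]:r[3]],None,fx=f,fy=f,interpolation=cv2.INTER_CUBIC))
E
python3 -c "
from st import *
show(); zoom('scene',(80,230,150,320),4,3);show()"
```

```text
clock: 5.35
tool_pos: [0.4567, -0.2745, 0.2227]
tool_rot: [0.03, 0.078, 0.937, 0.34]
ft_force: [0.3, -0.2, -0.8]
grip_width: -0.0003
t 5.35 TCP st [[224.2 -48.8]] 0.2227 Rst [[-0.002, -0.767, -0.642], [-1.0, -0.0, 0.003], [-0.003, 0.642, -0.767]] F [ 0.3  -0.17 -0.79] q [-0.67  0.39 -0.2   1.37  0.6  -0.62]
corner [[102.  -48.3]] 0.0993
t 5.4 TCP st [[223.6 -49.8]] 0.219 Rst [[-0.001, -0.766, -0.643], [-1.0, 0.002, -0.0], [0.002, 0.643, -0.766]] F [-1.17  0.62 -2.85] q [-0.67  0.39 -0.2   1.37  0.6  -0.62]
corner [[101.4 -49.8]] 0.0957
```

View pics/scene3z.png

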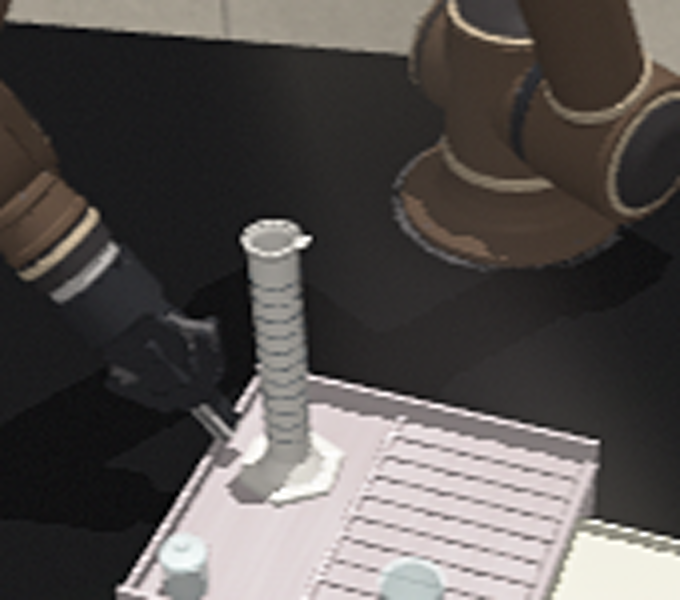

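```bash
python3 -m crank '[[[0.001,0.0038,0.0032],[0,0,0],1],[[0,0.0038,0.0032],[0,0,0],1],[[0,0.0038,0.0032],[0,0,0],1],[[0,0.0015,0.0013],[0,0,0],1],[[0,0.0015,0.0013],[0,0,0],1]]'
python3 -m crank '[[[0,0.0015,0.0013],[0,0,0],1],[[0,0.0015,0.0013],[0,0,0],1],[[0,0.0015,0.0013],[0,0,0],1],[[0,0.0015,0.0013],[0,0,0],1],[[0,0.0015,0.0013],[0,0,0],1]]'
python3 -c "
from st import *
show(); zoom('scene',(80,230,150,320),4,4);zoom('wrist',None,1,4);show()"
```

```text
clock: 5.9
tool_pos: [0.4587, -0.2544, 0.2221]
tool_rot: [0.029, 0.078, 0.937, 0.341]
ft_force: [-0.0, 0.6, -0.4]
grip_width: -0.0
clock: 6.4
tool_pos: [0.4602, -0.245, 0.2212]
tool_rot: [0.028, 0.078, 0.936, 0.341]
ft_force: [-1.3, -2.3, 1.5]
grip_width: 0.0
t 6.4 TCP st [[194.5 -50.3]] 0.2212 Rst [[-0.001, -0.766, -0.643], [-1.0, 0.001, 0.001], [-0.0, 0.643, -0.766]] F [-1.26 -2.34  1.55] q [-0.62  0.36 -0.24  1.33  0.61 -0.57]
corner [[ 72.2 -50.1]] 0.0979
t 6.5 TCP st [[194.3 -50.3]] 0.2212 Rst [[-0.001, -0.766, -0.643], [-1.0, 0.001, 0.001], [-0.0, 0.643, -0.766]] F [-0.36  0.34  0.09] q [-0.62  0.36 -0.24  1.33  0.61 -0.57]
corner [[ 72.  -50.2]] 0.098
```

View pics/scene4z.png

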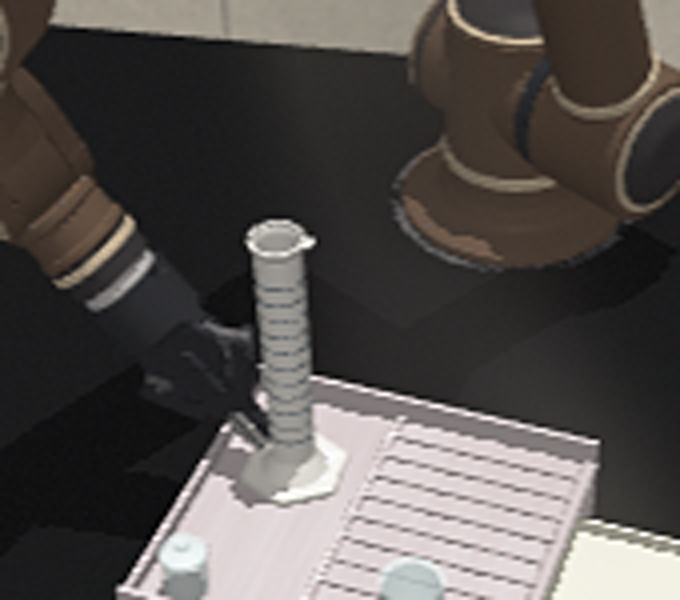

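View pics/wrist4.png

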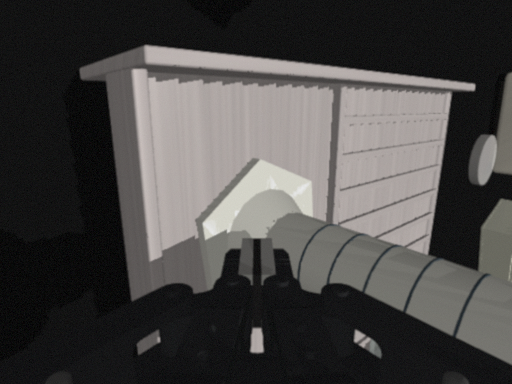

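```bash
python3 -c "
from st import *
C=cam('wrist')
print(S(onplane(C,[[312,183],[262,160],[312,213]],.07)),S(onplane(C,[[331,100],[328,190]],.064)))"
```

```text
[[ 23.3 -73.4]
 [ 63.2 -91.5]
 [ 22.  -54.1]] [[   1.8 -121.7]
 [  -0.4  -63.9]]
```

```bash
python3 -m crank '[[[0,0.0015,0.0013],[0,0,0],1],[[0,0.0015,0.0013],[0,0,0],1],[[0,0.0015,0.0013],[0,0,0],1],[[0,0.0015,0.0013],[0,0,0],1],[[0,0.0015,0.0013],[0,0,0],1]]'
python3 -m crank '[[[0,0.0015,0.0013],[0,0,0],1],[[0,0.0015,0.0013],[0,0,0],1],[[0,0.0015,0.0013],[0,0,0],1],[[0,0,0],[0,0,0],1],[[0,0,0],[0,0,0],1]]'
python3 -c "
from st import *
show(); zoom('wrist',(140,300,160,400),3.3,5);show()"
```

```text
clock: 7.0
tool_pos: [0.4618, -0.235, 0.2211]
tool_rot: [0.028, 0.078, 0.936, 0.341]
ft_force: [-0.3, -1.4, 0.4]
grip_width: -0.0002
clock: 7.5
tool_pos: [0.4628, -0.2291, 0.2208]
tool_rot: [0.028, 0.078, 0.936, 0.341]
ft_force: [-0.7, -0.2, 0.2]
grip_width: 0.0001
t 7.5 TCP st [[178.4 -50.3]] 0.2208 Rst [[-0.001, -0.766, -0.643], [-1.0, 0.001, 0.0], [0.0, 0.643, -0.766]] F [-0.73 -0.24  0.23] q [-0.6   0.34 -0.26  1.31  0.62 -0.54]
corner [[ 56.1 -50.3]] 0.0977
t 7.55 TCP st [[178.5 -50.4]] 0.2208 Rst [[-0.001, -0.766, -0.643], [-1.0, 0.001, 0.0], [0.0, 0.643, -0.766]] F [-0.34 -0.97  0.25] q [-0.6   0.34 -0.26  1.31  0.62 -0.54]
corner [[ 56.2 -50.3]] 0.0976
```

View pics/wrist5z.png

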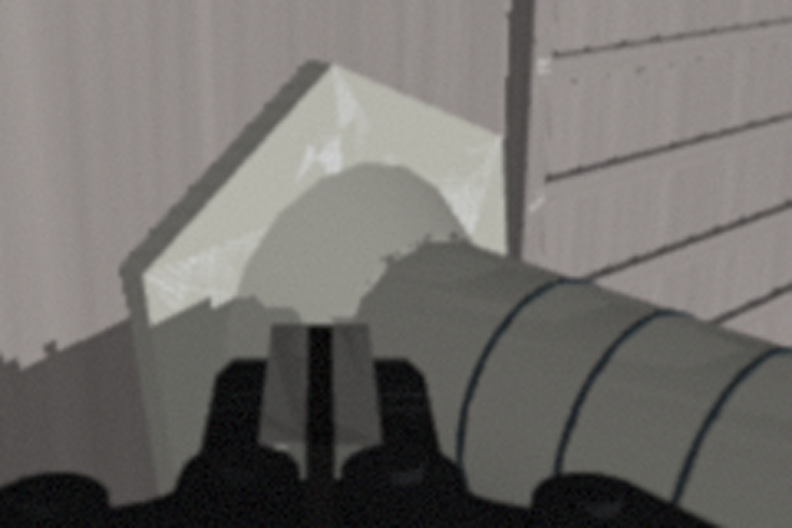

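```bash
python3 -c "
from st import *
C=cam('wrist'); f=lambda x,y:[160+x/3.3,140+y/3.3]
print(S(onplane(C,[f(500,137),f(508,255),f(332,66),f(145,275)],.07)),S(onplane(C,[f(508,40),f(506,150),f(514,250)],.064)),S(onplane(C,[f(535,40),f(522,250)],.07)))"
```

```text
[[  8.4 -74.6]
 [  4.5 -51.1]
 [ 48.6 -91.8]
 [ 83.4 -65.7]] [[  0.3 -90.9]
 [ -0.6 -69.7]
 [ -4.5 -48.6]] [[ -0.2 -91.5]
 [  0.4 -51.2]]
```

```bash
python3 -m crank '[[[0,0.0008,0.0006],[0,0,0],1],[[0,0.0008,0.0006],[0,0,0],1],[[0,0.0008,0.0006],[0,0,0],1],[[0,0,0],[0,0,0],1],[[0,0,0],[0,0,0],1]]'
python3 -c "
from st import *
show();zoom('wrist',(140,300,160,400),3.3,6);zoom('scene',(80,230,150,320),4,6);show()"
```

```text
clock: 8.05
tool_pos: [0.4633, -0.2263, 0.2211]
tool_rot: [0.028, 0.078, 0.936, 0.341]
ft_force: [-0.0, -1.0, 1.2]
grip_width: -0.0001
t 8.05 TCP st [[175.6 -50.3]] 0.2211 Rst [[-0.001, -0.766, -0.643], [-1.0, 0.001, 0.001], [0.0, 0.643, -0.766]] F [-0.04 -1.01  1.2 ] q [-0.59  0.34 -0.27  1.3   0.62 -0.54]
corner [[ 53.3 -50.2]] 0.0978
t 8.15 TCP st [[175.6 -50.3]] 0.2211 Rst [[-0.001, -0.766, -0.643], [-1.0, 0.001, 0.001], [0.0, 0.643, -0.766]] F [-0.15 -0.61  0.2 ] q [-0.59  0.34 -0.27  1.3   0.62 -0.54]
corner [[ 53.3 -50.2]] 0.0979
```

View pics/wrist6z.png

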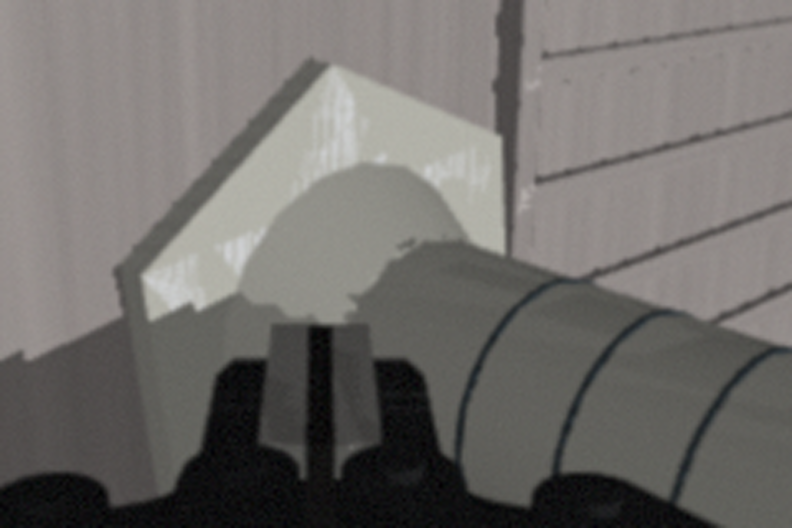

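View pics/scene6z.png

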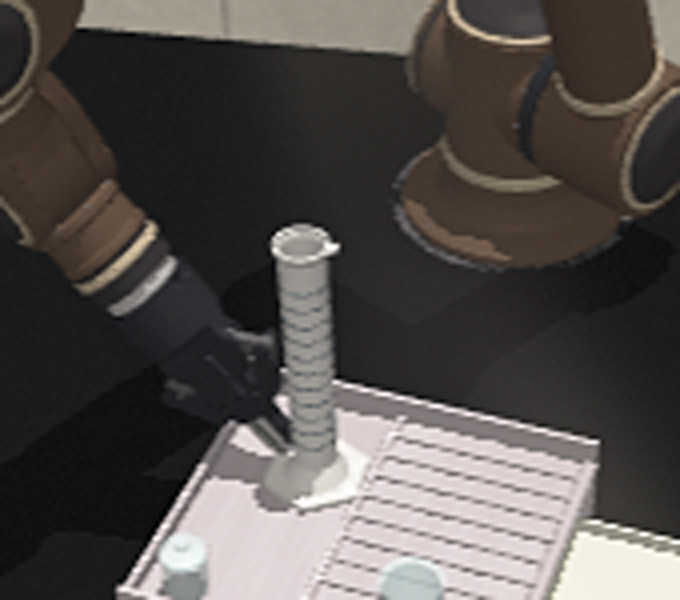

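```bash
python3 -m crank '[[[0,0.0004,0.0003],[0,0,0],1],[[0,0.0004,0.0003],[0,0,0],1],[[0,0.0004,0.0003],[0,0,0],1],[[0,0.0004,0.0003],[0,0,0],1],[[0,0,0],[0,0,0],1]]'
python3 -c "
from st import *
show();zoom('wrist',(140,300,160,400),3.3,7);show()"
```

```text
clock: 8.65
tool_pos: [0.4635, -0.2249, 0.2215]
tool_rot: [0.028, 0.078, 0.937, 0.34]
ft_force: [-3.5, -5.7, 2.1]
grip_width: 0.0002
t 8.65 TCP st [[174.1 -50.3]] 0.2215 Rst [[-0.001, -0.767, -0.641], [-1.0, 0.001, 0.001], [-0.0, 0.641, -0.767]] F [-3.54 -5.75  2.06] q [-0.59  0.33 -0.27  1.3   0.62 -0.53]
corner [[ 52.  -50.1]] 0.0981
t 8.7 TCP st [[174.1 -50.3]] 0.2215 Rst [[-0.001, -0.767, -0.642], [-1.0, 0.001, 0.001], [-0.0, 0.642, -0.767]] F [-2.05 -5.7   2.87] q [-0.59  0.33 -0.27  1.3   0.62 -0.53]
corner [[ 52.  -50.1]] 0.0981
```

View pics/wrist7z.png

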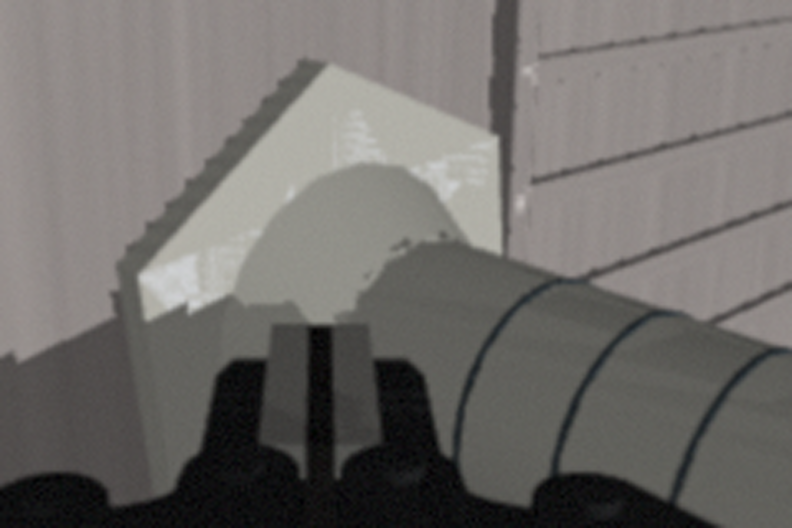

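```bash
python3 -c "
from st import *
C=cam('wrist'); f=lambda x,y:[160+x/3.3,140+y/3.3]
H=S(onplane(C,[f(498,137),f(503,250),f(329,64),f(136,272),f(150,480)],.07));print(H)
a=lambda p,q:np.degrees(np.arctan2(*(q-p)[::-1]))
print('front',a(H[0],H[1])-90,'BC',a(H[2],H[0])-150,'BA',a(H[2],H[3])-30,'back',a(H[3],H[4])-90,np.linalg.norm(H[2]-H[0]),np.linalg.norm(H[2]-H[3]))
print(S(onplane(C,[f(495,40),f(497,130)],.064)),S(onplane(C,[f(518,40),f(510,200)],.07)))
"
```

```text
[[  4.4 -74.3]
 [  1.5 -52. ]
 [ 44.8 -91.9]
 [ 80.4 -66.1]
 [ 79.8 -32.8]]
front 7.409438731638318 BC 6.459960730485676 BA 5.931561134090117 back 1.0322446915657366 44.06722137825347 43.96589587396123
[[ -0.6 -90.9]
 [ -2.2 -73.6]] [[  0.1 -91.6]
 [  0.2 -61.6]]
```

```bash
cat > kin.py <<'E'
import numpy as np
from scipy.spatial.transform import Rotation as R
from scipy.optimize import least_squares
def ax(a,t): return R.from_rotvec(np.array(a)*t).as_matrix()
X,Y,Z=[1,0,0],[0,1,0],[0,0,1]
# base tool frame at q=0: tool z = local x
def fk(q,p,R0=None):
    h,L1,L2,d1,d2,s5=p[:6]
    A=ax(Z,q[0]); B=A@ax(Y,q[1]); C=B@ax(Y,-q[2]); D=C@ax(Y,q[3]); E=D@ax(Z,s5*q[4])
    pos=A@[0,0,h]+B@[0,0,L1]+C@[L2,0,0]+D@[d1,0,0]+E@[d2,0,0]
    T=E@T0@ax(Z,q[5]*p[6]+p[7])
    return pos,T
T0=np.array([[0,0,1],[0,1,0],[-1,0,0.]]) # cols: x_t=-z, y_t=y, z_t=x
E
python3 - <<'E'
from kin import *; from h import *
s=telemetry.sense()
D=[([1.13701691e+00,1.26401746e-01,-4.06335645e-02,1.40537920e+00,0,1.57078945e+00],[0.22060482,0.4762609,0.40390513],Rq([-1.77096822e-04,2.15189820e-01,9.76571906e-01,-7.89478019e-04])),
([0.8837622838964653,-0.1455492587324819,-0.2757324850010277,1.4412714852240527,-.00012,1.3169983],[0.2415,0.2943,0.4194],None),
([-0.68268,-0.12439284,-0.29080572,1.40465816,.0001153,-0.24812],[0.3045,-0.2476,0.4043],None),
([-4.18764908e-01,1.04802907e-01,-6.42605261e-02,1.40237151e+00,-1.33460409e-04,-2.52633031e-01],[0.46935185,-0.20892257,0.40429806],np.array([[-9.86231609e-01,1.65368698e-01,-6.37707807e-04],[1.65368644e-01,9.86231815e-01,1.37755434e-04],[6.51708164e-04,3.04018880e-05,-9.99999787e-01]])),
([-0.60906084,0.27670366,-0.2146314,1.32592366,0.46835205,-0.49993372],[0.45640934,-0.2511537,0.26260826],np.array([[-0.98606913,0.14599962,0.07969812],[0.16628147,0.85295448,0.49479201],[0.00426058,0.50115145,-0.86534911]])),
(s['joint_pos'],s['tool_pos'],Rq(s['tool_rot']))]
best=None
for s5 in(1,-1):
  for s6 in(1,-1):
    for off in(0,1.57,3.14,-1.57):
      def f(x):
        p=[*x[:5],s5,s6,x[5]];r=[]
        for q,pos,T in D:
            a,b=fk(q,p);r+=list((a-pos)*10)
            if T is not None:r+=list((b-T).ravel())
        return r
      g=least_squares(f,[.15,.54,.47,.1,.1,off])
      if best is None or g.cost<best[0]:best=(g.cost,[*g.x[:5],s5,s6,g.x[5]],g.fun)
print(best[0],best[1]);print(np.abs(best[2]).max()); np.save('kin.npy',best[1])
E
```

```text
0.0003968036246501944 [np.float64(0.11643961066467493), np.float64(0.5373886574369691), np.float64(0.46422626850026427), np.float64(0.047466772059916285), np.float64(0.12150054304588816), 1, 1, np.float64(1.7471550438820097e-09)]
0.01400862937948999
```

```bash
cat > plan.py <<'E'
from kin import *; from st import *
p=np.load('kin.npy')
lo=np.array([-2.72,-.95,-1.27,-1.78,-1.46,-3.14]);hi=np.array([2.72,1.95,1.35,2.02,1.47,3.14])
psi=0.105
c0=np.array([.040,-.0482,.064])
lx=np.array([np.cos(psi),np.sin(psi),0]);ly=np.array([-np.sin(psi),np.cos(psi),0]);lz=np.array([0,0,1.])
toe=c0-.038*lx
O=np.array([o0,o1,0])
def pose(th,phi,s=.2,D=.157,up=1,toe=toe,yoff=0):
    Rt=R.from_rotvec(-th*ly).as_matrix()
    z=np.cos(phi)*ly-np.sin(phi)*lz; y=up*lx; x=np.cross(y,z)
    A=Rt@np.c_[x,y,z]
    P=toe+Rt@(.038*lx+s*lz)-D*A[:,2]
    return O+W@P, W@A
def ik(P,A,q0):
    f=lambda q:np.r_[(lambda a,b:np.r_[(a-P)*5,(b-A).ravel()])(*fk(q,p)),3*np.maximum(q-hi,0),3*np.maximum(lo-q,0)]
    g=least_squares(f,q0);return g.x,g.cost
if __name__=="__main__":
  for up in(1,-1):
    for ph0,ph1 in((.5,.5),(.5,.2),(.8,.3),(.3,.1)):
        print("up",up,ph0,ph1)
        for i,th in enumerate(np.radians([0,25,50,75,94])):
            P,A=pose(th,ph0+(ph1-ph0)*th/1.64,up=up)
            r=min((ik(P,A,np.array([np.arctan2(P[1],P[0]),.0,a,0.5,.0,b])) for a in(-.3,-1,.5) for b in(0,2.9,-2.9)),key=lambda r:r[1])
            print(np.degrees(th).round(),P.round(3),r[0].round(2),round(r[1],6))
E
python3 plan.py
```

```text
up 1 0.5 0.5
0.0 [ 0.35  -0.085  0.339] [-0.31 -0.4  -0.82  0.09  0.22  3.02] 0.0
25.0 [0.357 0.035 0.33 ] [ 0.26 -0.37 -0.84  0.04 -0.48  2.91] 0.0
50.0 [0.364 0.139 0.27 ] [ 0.63 -0.11 -0.85 -0.14 -1.    2.74] 0.0
75.0 [0.368 0.209 0.172] [ 0.8   0.28 -0.87 -0.64 -1.31  2.29] 0.0
94.0 [0.369 0.23  0.083] [ 0.84  0.68 -0.86 -1.73 -1.39  1.32] 0.0
up 1 0.5 0.2
0.0 [ 0.35  -0.085  0.339] [-0.31 -0.4  -0.82  0.09  0.22  3.02] 0.0
25.0 [0.352 0.031 0.319] [ 0.24 -0.37 -0.9  -0.1  -0.45  2.86] 0.0
50.0 [0.352 0.123 0.255] [ 0.59 -0.11 -0.97 -0.52 -0.88  2.51] 0.0
75.0 [0.352 0.176 0.163] [ 0.73  0.31 -1.03 -1.2  -1.04  1.94] 0.0
94.0 [0.35  0.187 0.086] [ 0.75  0.65 -1.04 -1.71 -1.01  1.48] 0.0
up 1 0.8 0.3
0.0 [ 0.378 -0.086  0.377] [-0.27 -0.33 -0.61  0.53  0.15  2.99] 0.0
25.0 [0.372 0.043 0.349] [ 0.28 -0.33 -0.72  0.32 -0.54  3.02] 0.0
50.0 [0.367 0.143 0.273] [ 0.64 -0.1  -0.83 -0.05 -1.02  2.79] 0.0
75.0 [0.36  0.196 0.168] [ 0.78  0.29 -0.94 -0.94 -1.21  2.09] 0.0
94.0 [0.355 0.202 0.085] [ 0.79  0.65 -0.98 -1.69 -1.15  1.46] 0.0
up 1 0.3 0.1
0.0 [ 0.338 -0.084  0.31 ] [-0.33 -0.
[... 1003 characters left out ...]
p -1 0.8 0.3
0.0 [ 0.378 -0.086  0.377] [-0.27 -0.33 -0.61  0.53  0.15 -0.15] 0.0
25.0 [0.372 0.043 0.349] [ 0.28 -0.33 -0.72  0.32 -0.54 -0.12] 0.0
50.0 [0.367 0.143 0.273] [ 0.64 -0.1  -0.83 -0.05 -1.02 -0.35] 0.0
75.0 [0.36  0.196 0.168] [ 0.78  0.29 -0.94 -0.94 -1.21 -1.05] 0.0
94.0 [0.355 0.202 0.085] [ 0.79  0.65 -0.98 -1.69 -1.15 -1.68] 0.0
up -1 0.3 0.1
0.0 [ 0.338 -0.084  0.31 ] [-0.33 -0.38 -0.96 -0.27  0.26 -0.08] 0.0
25.0 [0.342 0.02  0.296] [ 0.18 -0.34 -1.01 -0.43 -0.33 -0.37] 0.0
50.0 [0.345 0.106 0.241] [ 0.52 -0.07 -1.06 -0.83 -0.73 -0.77] 0.0
75.0 [0.347 0.159 0.158] [ 0.67  0.33 -1.09 -1.37 -0.87 -1.27] 0.0
94.0 [0.347 0.172 0.087] [ 0.7   0.65 -1.08 -1.75 -0.86 -1.65] 0.0
```

```bash
cat > plan2.py <<'E'
from plan import *
d2=np.radians
def zdir(th,a=(0,30),b=(10,20)):
    t=min(th/d2(94),1); f,d=[d2(a[i]+(b[i]-a[i])*t) for i in(0,1)]
    return np.sin(f)*np.cos(d)*lx+np.cos(f)*np.cos(d)*ly-np.sin(d)*lz
def pose2(th,s=.207,D=.145,toe=toe,dz=0,a=(0,30),b=(10,20)):
    Rt=R.from_rotvec(-th*ly).as_matrix(); bar=Rt@lz
    z=zdir(th,a,b); y=np.cross(z,bar); y/=np.linalg.norm(y); x=np.cross(y,z)
    A=np.c_[x,y,z]; P=toe+Rt@(.038*lx+s*lz)-D*z+np.array([0,0,dz])
    return O+W@P,W@A
if __name__=="__main__":
  q=np.array([-.3,-.4,-.8,.1,.2,3.0])
  for thd in list(range(0,91,10))+[94]:
    P,A=pose2(d2(thd)); q,c=ik(P,A,q)
    a,_=fk(q,p)
    L=ax(Z,q[0])@ax(Y,q[1]-q[2]+q[3])@[p[3],0,0]; E=P-A[:,2]*p[4]; j4=E-L
    cor=np.array([[i,j,.1007] for i in(-.0425,.0425) for j in(-.0425,.0425)]+[[0,j,.12] for j in(-.06,.06)])
    cs=(P+cor@A.T-O)@W
    print(thd,P.round(3),q.round(2),round(c,7),"j4z",j4[2].round(3),"corners minz",(1000*cs[cs[:,2].argmin()]).round(), "maxx",(1000*cs[cs[:,0].argmax()]).round())
E
python3 plan2.py
```

```text
0 [ 0.362 -0.085  0.344] [-0.3  -0.37 -0.79  0.12  0.21  3.02] 0.0 j4z 0.428 corners minz [   4. -112.  256.] maxx [102. -63. 284.]
10 [ 0.363 -0.046  0.345] [-0.15 -0.39 -0.81  0.09  0.06  2.91] 0.0 j4z 0.426 corners minz [ -24. -118.  252.] maxx [ 64. -63. 297.]
20 [ 0.365 -0.008  0.339] [ 0.01 -0.39 -0.83  0.06 -0.1   2.8 ] 0.0 j4z 0.418 corners minz [ -51. -122.  243.] maxx [  26. -102.  272.]
30 [0.366 0.03  0.328] [ 0.17 -0.37 -0.84  0.01 -0.25  2.69] 0.0 j4z 0.405 corners minz [ -77. -126.  230.] maxx [  -7. -102.  271.]
40 [0.367 0.066 0.31 ] [ 0.3  -0.32 -0.87 -0.06 -0.39  2.58] 0.0 j4z 0.385 corners minz [-100. -129.  212.] maxx [ -40. -102.  265.]
50 [0.368 0.099 0.287] [ 0.42 -0.24 -0.89 -0.14 -0.52  2.46] 0.0 j4z 0.36 corners minz [-121. -131.  191.] maxx [ -71. -102.  253.]
60 [0.369 0.128 0.258] [ 0.52 -0.15 -0.91 -0.24 -0.62  2.34] 0.0 j4z 0.331 corners minz [-184. -113.  161.] maxx [-101. -102.  236.]
70 [0.369 0.152 0.226] [ 0.59 -0.05 -0.93 -0.35 -0.71  2.21] 0.0 j4z 0.297 corners minz [-196. -116.  127.] maxx [-126. -102.  214.]
80 [0.37 0.17 0.19] [ 0.64  0.07 -0.94 -0.47 -0.77  2.08] 0.0 j4z 0.259 corners minz [-203. -118.   91.] maxx [-148. -102.  189.]
90 [0.37  0.182 0.153] [ 0.68  0.19 -0.96 -0.61 -0.83  1.93] 0.0 j4z 0.219 corners minz [-203. -118.   55.] maxx [-162. -132.   80.]
94 [0.37  0.185 0.137] [ 0.69  0.25 -0.97 -0.67 -0.85  1.87] 0.0 j4z 0.203 corners minz [-201. -118.   40.] maxx [-162. -131.   68.]
```

```bash
python3 -m crank '[[[0,-0.0115,-0.0096],[0,0,0],1],[[0,-0.0191,-0.016],[0,0,0],1],[[0,0.0193,-0.023],[0,0,0],1],[[0,0.0193,-0.023],[0,0,0],1],[[0,0.0193,-0.023],[0,0,0],1]]'
python3 -m crank '[[[0,0.0193,-0.023],[0,0,0],1],[[0,0.0193,-0.023],[0,0,0],1],[[0,0.0193,-0.023],[0,0,0],1],[[0,0,0],[0.1396,0,0],-1],[[0,0,0],[0.1396,0,0],-1]]'
python3 -m crank '[[[0,0,0],[0.1396,0,0],-1],[[0,0,0],[0.1396,0,0],-1],[[0,0,0],[0.1396,0,0],-1],[[0.04,0,0],[0,0,0],-1],[[0.04,0,0],[0,0,0],-1]]'
python3 -c "
from st import *
show();zoom('wrist',None,1,8);zoom('top',(160,280,180,330),5,8);zoom('scene',(80,230,150,320),4,8)"
```

```text
clock: 9.2
tool_pos: [0.4568, -0.2645, 0.3119]
tool_rot: [0.028, 0.079, 0.936, 0.341]
ft_force: [0.9, 0.1, -0.3]
grip_width: 0.0001
clock: 9.7
tool_pos: [0.4572, -0.2651, 0.402]
tool_rot: [0.018, 0.082, 0.975, 0.205]
ft_force: [-0.1, 0.1, -0.6]
grip_width: 0.0282
clock: 10.2
tool_pos: [0.3776, -0.2502, 0.4009]
tool_rot: [-0.001, 0.082, 0.997, 0.001]
ft_force: [-1.1, -0.7, 0.8]
grip_width: 0.0856
t 10.2 TCP st [[ 213.3 -130.9]] 0.4009 Rst [[0.001, -1.0, -0.001], [-1.0, -0.001, -0.001], [0.001, 0.001, -1.0]] F [-1.12 -0.7   0.84] q [-0.59 -0.01 -0.19  1.39  0.   -0.42]
corner [[ 198.6 -131.1]] 0.2279
```

View pics/wrist8.png

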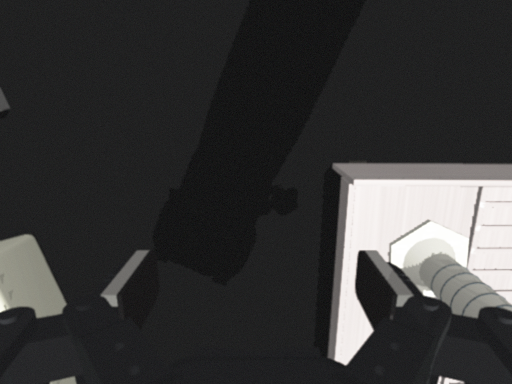

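View pics/scene8z.png

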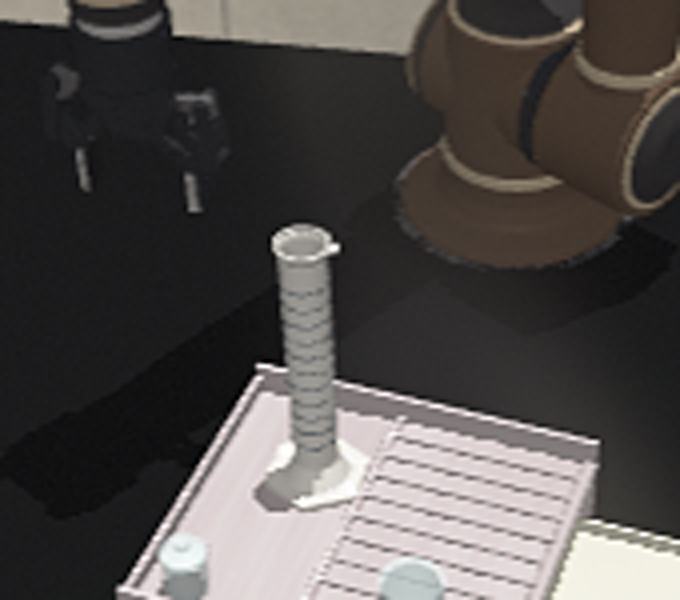

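The cylinder is still standing, with its foot against the step (wrist view: foot corner at (466,238) next to the step line at about (475,230)). I'll measure its pose accurately from this view.

```bash
python3 -c "
from st import *
im=cv2.imread('pics/wrist8.png');cv2.imwrite('pics/wrist8z.png',cv2.resize(im[170:310,350:512],None,fx=4.2,fy=4.2,interpolation=cv2.INTER_CUBIC))"
```

```text
(no output)
```

View pics/wrist8z.png

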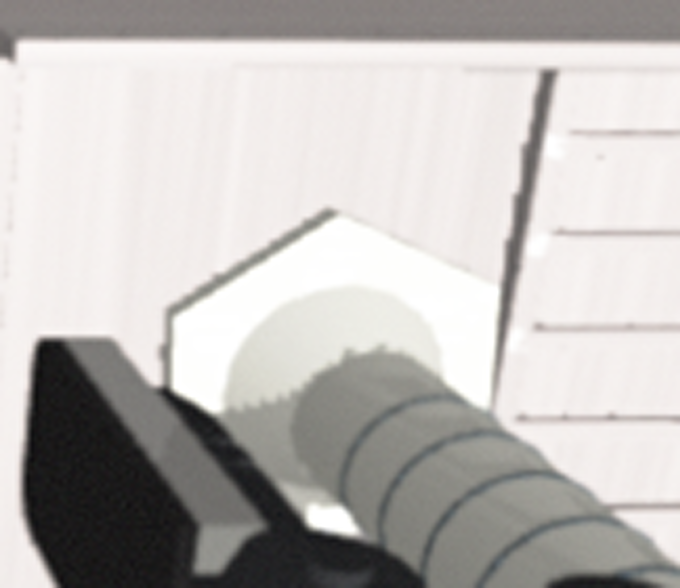

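View pics/top8z.png

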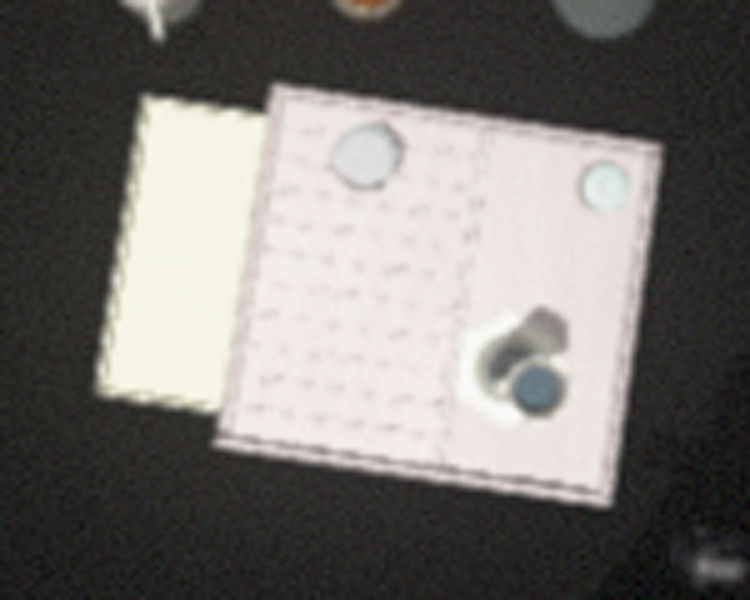

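```bash
python3 -c "
from st import *
C=cam('wrist'); f=lambda x,y:[350+x/4.2,170+y/4.2]
H=S(onplane(C,[f(499,285),f(492,402),f(336,211),f(171,312),f(171,390)],.07));print(H)
a=lambda p,q:np.degrees(np.arctan2(*(q-p)[::-1]))
print('front',a(H[0],H[1])-90,'BC',a(H[2],H[0])-150,'BA',a(H[2],H[3])-30,'back',a(H[3],H[4])-90)
print('step',S(onplane(C,[f(541,75),f(508,260),f(497,395)],.064)))
# rim centre from top: 
C=cam('top'); print('rim',S(onplane(C,[[180+537/5,160+390/5]],.299)))
"
```

```text
[[  4.3 -74.5]
 [  0.6 -44.2]
 [ 45.7 -93.1]
 [ 81.3 -68.1]
 [ 79.1 -48. ]]
front 6.962046265609274 BC 5.806791012711244 BA 5.078341458314327 back 6.246315620990131
step [[  -0.7 -123.8]
 [  -1.   -78.4]
 [  -4.6  -43. ]]
rim [[ 42.4 -49.9]]
```

```bash
sed -i 's/^c0=.*/c0=np.array([.0407,-.0493,.064])/' plan.py; R1='same'; 
python3 -m crank '[[[0,0,0],[0,0,0.145],-1],[[0,0,0],[0,0,0.145],-1],[[0,0,0],[0,0,0.145],-1],[[0,0,0],[0,0,0.145],-1],[[0,0,0],[0,0,0.145],-1]]'
python3 -m crank '[[[0,0,0],[0,0,0.145],-1],[[0,0,0],[0,0,0.145],-1],[[0,0,0],[0,0,0.145],-1],[[0,0,0],[0,0,0.145],-1],[[0,0,0],[0,0,0.145],-1]]'
python3 -m crank '[[[0,0,0],[0,0,0.145],-1],[[0,0,0],[0,0,0.145],-1],[[0,0,0],[0,0,0.145],-1],[[0,0,0],[0,0,0.145],-1],[[0,0,0],[0,0,0.145],-1]]'
python3 -m crank '[[[0,0,0],[0,0,0.145],-1],[[0,0,0],[0,0,0.145],-1],[[0,0,0],[0,0,0.145],-1],[[0,0,0],[0,0,0.145],-1],[[0,0,0],[0,0,0.145],-1]]'
python3 - <<'E'
from plan2 import *
show(False)
P,A=pose2(0,b=(22,20)); z=A[:,2]
Pp=P-.09*z
print("start",P,"pre",Pp, ik(P,A,np.array([-.3,-.37,-.79,.12,.2,3.]))); print(ik(Pp,A,np.array([-.3,-.57,-.99,.12,.2,3.])))
s=telemetry.sense();B=Rq(s['tool_rot'])
print("shift in tool",B.T@(Pp-s['tool_pos']),"rot",R.from_matrix(B.T@A).as_rotvec())
E
```

```text
clock: 10.85
tool_pos: [0.379, -0.2512, 0.4011]
tool_rot: [-0.0, 0.434, 0.901, 0.0]
ft_force: [0.2, -0.2, 1.0]
grip_width: 0.0855
clock: 11.35
tool_pos: [0.379, -0.2511, 0.4011]
tool_rot: [-0.0, 0.725, 0.689, 0.0]
ft_force: [-0.9, 0.7, -0.7]
grip_width: 0.0853
clock: 11.85
tool_pos: [0.379, -0.2512, 0.4011]
tool_rot: [-0.0, 0.922, 0.387, 0.0]
ft_force: [0.4, -0.2, -0.3]
grip_width: 0.0854
clock: 12.35
tool_pos: [0.3791, -0.2511, 0.4011]
tool_rot: [-0.0, 0.999, 0.035, -0.0]
ft_force: [0.3, 0.4, 0.2]
grip_width: 0.0855
t 12.35 TCP st [[ 213.9 -129.3]] 0.4011 Rst [[-0.233, 0.973, -0.001], [0.973, 0.233, -0.0], [-0.0, -0.001, -1.0]] F [0.34 0.36 0.19] q [-0.59 -0.01 -0.19  1.39  0.    2.49]
start [ 0.36112838 -0.0858769   0.3435    ] pre [ 0.28332769 -0.08118094  0.3885    ] (array([-0.30113021, -0.37565778, -0.79224984,  0.11978065,  0.20806482,
        3.0193985 ]), np.float64(1.0099073467069996e-17))
(array([-0.39742264, -0.59972103, -0.78611409,  0.36265097,  0.29053993,
        2.9680953 ]), np.float64(1.9882428567108497e-25))
shift in tool [-0.08367816 -0.17620069  0.0127823 ] rot [-0.06878398  1.04578259  0.11730327]
```

```bash
python3 -m crank '[[[-0.0167,-0.0352,0.0026],[0,0,0],-1],[[-0.0167,-0.0352,0.0026],[0,0,0],-1],[[-0.0167,-0.0352,0.0026],[0,0,0],-1],[[-0.0167,-0.0352,0.0026],[0,0,0],-1],[[-0.0167,-0.0352,0.0026],[0,0,0],-1]]'
python3 -m crank '[[[0,0,0],[-0.0086,0.1307,0.0147],-1],[[0,0,0],[-0.0086,0.1307,0.0147],-1],[[0,0,0],[-0.0086,0.1307,0.0147],-1],[[0,0,0],[-0.0086,0.1307,0.0147],-1],[[0,0,0],[-0.0086,0.1307,0.0147],-1]]'
python3 -m crank '[[[0,0,0],[-0.0086,0.1307,0.0147],-1],[[0,0,0],[-0.0086,0.1307,0.0147],-1],[[0,0,0],[-0.0086,0.1307,0.0147],-1],[[0,0,0],[0,0,0],-1],[[0,0,0],[0,0,0],-1]]'
cat > nxt.py <<'E'
import sys
from plan2 import *
def nxt(thd,n,**k):
    P,A=pose2(np.radians(thd),b=(22,20),**k)
    s=telemetry.sense();B=Rq(s['tool_rot'])
    rv=R.from_matrix(B.T@A).as_rotvec()/n
    # per-row constant twist: solve shift so that n rows sum to target
    r=R.from_rotvec(rv).as_matrix(); M=np.eye(3);acc=np.zeros((3,3))
    for i in range(n): acc+=M; M=M@r
    sh=np.linalg.solve(acc,B.T@(P-s['tool_pos']))
    print("rows x",n,"shift",sh.round(4).tolist(),"rot",rv.round(4).tolist())
E
python3 - <<'E'
from nxt import *
show(False); nxt(0,1)
zoom('wrist',None,1,9);zoom('scene',(60,210,150,320),4,9)
E
```

```text
clock: 12.85
tool_pos: [0.2816, -0.0806, 0.3884]
tool_rot: [-0.0, 0.999, 0.037, 0.0]
ft_force: [0.2, 1.2, -0.2]
grip_width: 0.0856
clock: 13.35
tool_pos: [0.2823, -0.0814, 0.3893]
tool_rot: [0.009, 0.946, -0.0, 0.324]
ft_force: [0.1, 0.6, -0.9]
grip_width: 0.0858
clock: 13.85
tool_pos: [0.2815, -0.0813, 0.3883]
tool_rot: [0.014, 0.867, -0.023, 0.498]
ft_force: [-0.6, 0.5, -0.4]
grip_width: 0.0855
t 13.85 TCP st [[  62.5 -253.5]] 0.3883 Rst [[-0.056, 0.994, -0.095], [0.5, 0.11, 0.859], [0.864, 0.001, -0.503]] F [-0.56  0.48 -0.38] q [-0.41 -0.83 -0.95  0.44  0.3   2.96]
rows x 1 shift [0.0014, 0.0002, 0.0915] rot [-0.0045, 0.0034, 0.0035]
```

View pics/wrist9.png

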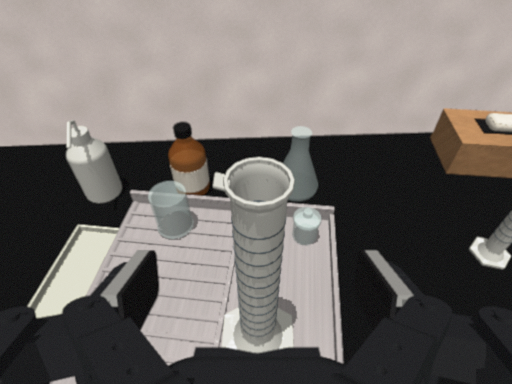

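View pics/scene9z.png

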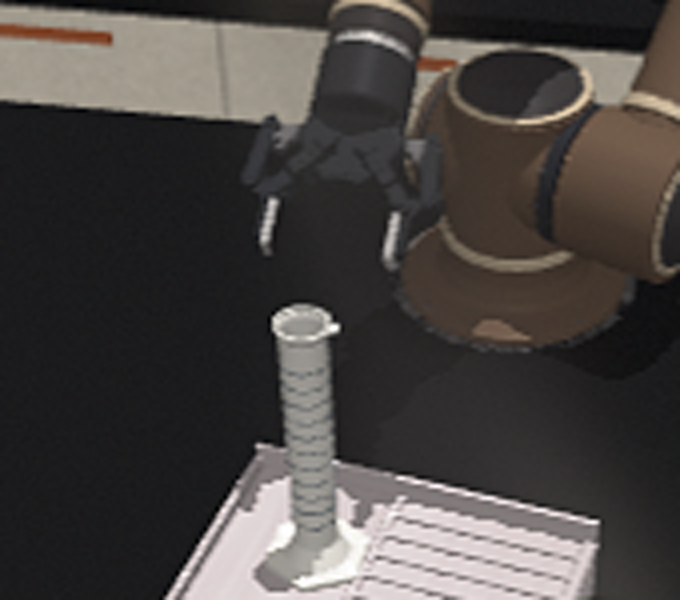

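```bash
python3 -m crank '[[[0.0003,0,0.0183],[0,0,0],-1],[[0.0003,0,0.0183],[0,0,0],-1],[[0.0003,0,0.0183],[0,0,0],-1],[[0.0003,0,0.0183],[0,0,0],-1],[[0,0,0.0183],[0,0,0],-1]]'
python3 - <<'E'
from nxt import *
show(False); nxt(0,1)
zoom('wrist',None,1,10);zoom('scene',(60,210,150,320),4,10)
E
```

```text
clock: 14.45
tool_pos: [0.363, -0.0858, 0.3438]
tool_rot: [0.014, 0.866, -0.023, 0.499]
ft_force: [-0.3, -0.0, 0.3]
grip_width: 0.0854
t 14.45 TCP st [[  53.5 -172.4]] 0.3438 Rst [[-0.056, 0.994, -0.096], [0.499, 0.111, 0.86], [0.865, 0.001, -0.502]] F [-0.33 -0.02  0.29] q [-0.3  -0.61 -1.    0.15  0.21  3.01]
rows x 1 shift [-0.0012, 0.0002, -0.0014] rot [-0.005, 0.0023, 0.0038]
```

View pics/wrist10.png

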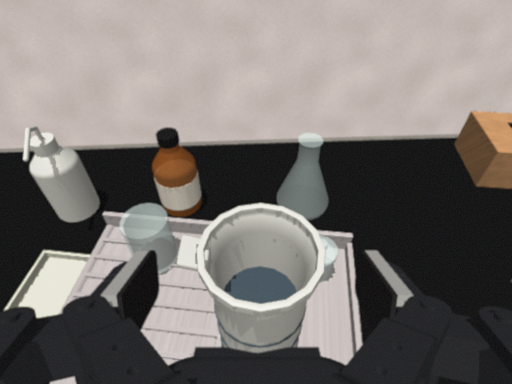

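View pics/scene10z.png

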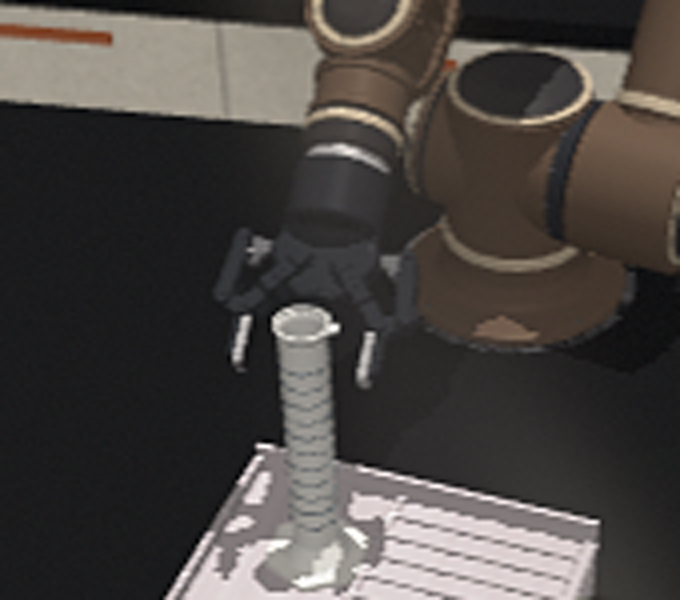

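```bash
python3 - <<'E'
from kin import *; from h import *
s=telemetry.sense()
D=[([1.13701691e+00,1.26401746e-01,-4.06335645e-02,1.40537920e+00,0,1.57078945e+00],[0.22060482,0.4762609,0.40390513]),
([0.8837622838964653,-0.1455492587324819,-0.2757324850010277,1.4412714852240527,-.00012,1.3169983],[0.2415,0.2943,0.4194]),
([-0.68268,-0.12439284,-0.29080572,1.40465816,.0001153,-0.24812],[0.3045,-0.2476,0.4043]),
([-4.18764908e-01,1.04802907e-01,-6.42605261e-02,1.40237151e+00,-1.33460409e-04,-2.52633031e-01],[0.46935185,-0.20892257,0.40429806]),
([-0.60906084,0.27670366,-0.2146314,1.32592366,0.46835205,-0.49993372],[0.45640934,-0.2511537,0.26260826]),
([-.41,-.83,-.95,.44,.30,2.96],[.2815,-.0813,.3883]),
(s['joint_pos'],s['tool_pos'])]
p0=np.load('kin.npy')
for q,P in D: print((fk(q,p0)[0]-P).round(3))
def fk2(q,x):
    h,L1,e,L2,w,d1,d2,a=x
    A=ax(Z,q[0]); B=A@ax(Y,q[1]); C=B@ax(Y,-q[2]); D_=C@ax(Y,q[3]); E=D_@ax(Z,q[4])
    return A@[a,0,h]+B@[0,0,L1]+C@[L2,0,e]+D_@[d1,0,w]+E@[d2,0,0]
f=lambda x:np.r_[np.concatenate([fk2(q,x)-P for q,P in D]),.005*(x-[.15,.5,0,.45,0,.08,.1,0])]
g=least_squares(f,[.15,.5,0,.45,0,.08,.1,0]);print(g.x.round(3),np.abs(g.fun[:-8]).max())
np.save('kin2.npy',g.x)
E
```

```text
[ 0.     0.    -0.001]
[ 0.001  0.001 -0.   ]
[-0.001  0.001 -0.   ]
[-0.  0. -0.]
[-0.    -0.     0.001]
[-0.081  0.033 -0.052]
[-0.104  0.032 -0.048]
[ 0.144  0.529  0.08   0.453  0.001  0.146  0.124 -0.002] 0.0009203714661033813
```

```bash
cat >> kin.py <<'E'
_x=np.load('kin2.npy')
def fk(q,p):
    h,L1,e,L2,w,d1,d2,a=_x
    A=ax(Z,q[0]); B=A@ax(Y,q[1]); C=B@ax(Y,-q[2]); D_=C@ax(Y,q[3]); E=D_@ax(Z,q[4])
    return A@[a,0,h]+B@[0,0,L1]+C@[L2,0,e]+D_@[d1,0,w]+E@[d2,0,0], E@T0@ax(Z,q[5])
E
sed -i 's/p\[3\],0,0/_x[5],0,0/; s/p\[4\]; j4/_x[6]; j4/; s/^from plan import \*/from plan import *\nfrom kin import _x/; s/pose2(d2(thd))/pose2(d2(thd),b=BB)/; s/^  q=np.array/  import sys; BB=eval(sys.argv[1])\n  q=np.array/' plan2.py
for b in '(22,20)' '(15,30)' '(20,40)'; do echo $b; python3 plan2.py $b; done
```

```text
(22,20)
0 [ 0.361 -0.086  0.344] [-0.3  -0.62 -1.01  0.15  0.21  3.02] 0.0 j4z 0.48 corners minz [   5. -113.  256.] maxx [103. -65. 284.]
10 [ 0.362 -0.044  0.345] [-0.13 -0.65 -1.03  0.13  0.03  2.93] 0.0 j4z 0.475 corners minz [ -25. -118.  252.] maxx [ 64. -65. 297.]
20 [ 0.364 -0.002  0.339] [ 0.05 -0.65 -1.04  0.1  -0.17  2.84] 0.0 j4z 0.466 corners minz [ -53. -123.  243.] maxx [  25. -106.  272.]
30 [0.366 0.038 0.328] [ 0.22 -0.61 -1.06  0.05 -0.36  2.75] 0.0 j4z 0.454 corners minz [ -80. -127.  230.] maxx [  -9. -107.  272.]
40 [0.368 0.077 0.31 ] [ 0.37 -0.55 -1.08  0.   -0.53  2.65] 0.0 j4z 0.437 corners minz [-105. -130.  212.] maxx [ -43. -108.  266.]
50 [0.37  0.113 0.287] [ 0.5  -0.46 -1.09 -0.06 -0.68  2.56] 0.0 j4z 0.417 corners minz [-126. -133.  191.] maxx [ -75. -109.  254.]
60 [0.372 0.144 0.258] [ 0.6  -0.36 -1.11 -0.13 -0.8   2.46] 0.0 j4z 0.392 corners minz [-187. -111.  160.] maxx [-105. -110.  238.]
70 [0.374 0.171 0.226] [ 0.67 -0.24 -1.11 -0.21 -0.9   2.36] 0.0 j4z 0.364 corners minz [-199. -115.  126.] maxx [-132. -110.  217.]
80 [0.376 0.192 0.19 ] [ 0.
[... 2611 characters left out ...]
 -115.  198.] maxx [-75. -99. 264.]
60 [0.386 0.137 0.286] [ 0.52 -0.37 -0.93  0.25 -0.61  2.45] 0.0 j4z 0.466 corners minz [-182. -121.  170.] maxx [-105.  -96.  248.]
70 [0.39  0.162 0.259] [ 0.58 -0.28 -0.92  0.24 -0.67  2.36] 0.0 j4z 0.447 corners minz [-194. -126.  139.] maxx [-132.  -93.  226.]
80 [0.394 0.181 0.228] [ 0.62 -0.19 -0.92  0.23 -0.7   2.27] 0.0 j4z 0.424 corners minz [-201. -130.  106.] maxx [-155.  -89.  200.]
90 [0.398 0.194 0.194] [ 0.64 -0.11 -0.92  0.2  -0.72  2.17] 0.0 j4z 0.397 corners minz [-203. -133.   73.] maxx [-166. -140.  105.]
94 [0.399 0.197 0.181] [ 0.64 -0.08 -0.93  0.19 -0.73  2.13] 0.0 j4z 0.386 corners minz [-202. -134.   59.] maxx [-167. -139.   94.]
```

```bash
python3 -m crank '[[[-0.001,0,-0.001],[-0.005,0.002,0.004],-0.6],[[0,0,0],[0,0,0],-0.3],[[0,0,0],[0,0,0],-0.1],[[0,0,0],[0,0,0],-0.05],[[0,0,0],[0,0,0],-0.05]]' 20
python3 - <<'E'
from nxt import *
show(False); nxt(0,1)
zoom('wrist',None,1,11);zoom('scene',(60,210,150,320),4,11)
E
```

```text
clock: 15.05
tool_pos: [0.3597, -0.0856, 0.3437]
tool_rot: [0.015, 0.865, -0.027, 0.501]
ft_force: [-0.1, 0.4, -0.7]
grip_width: 0.0451
t 15.05 TCP st [[  53.9 -175.6]] 0.3437 Rst [[-0.052, 0.995, -0.09], [0.495, 0.104, 0.863], [0.868, -0.0, -0.497]] F [-0.13  0.42 -0.7 ] q [-0.3  -0.62 -1.01  0.15  0.21  3.02]
rows x 1 shift [0.0005, 0.0001, 0.0013] rot [0.001, -0.003, -0.0006]
```

View pics/wrist11.png

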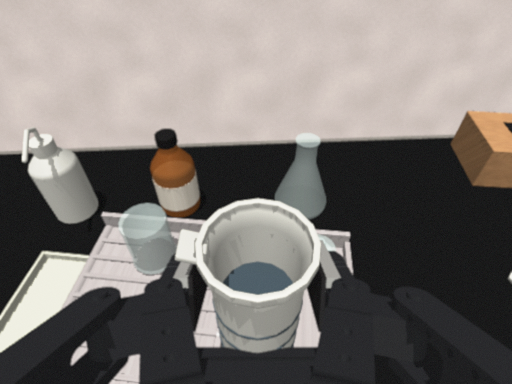

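View pics/scene11z.png

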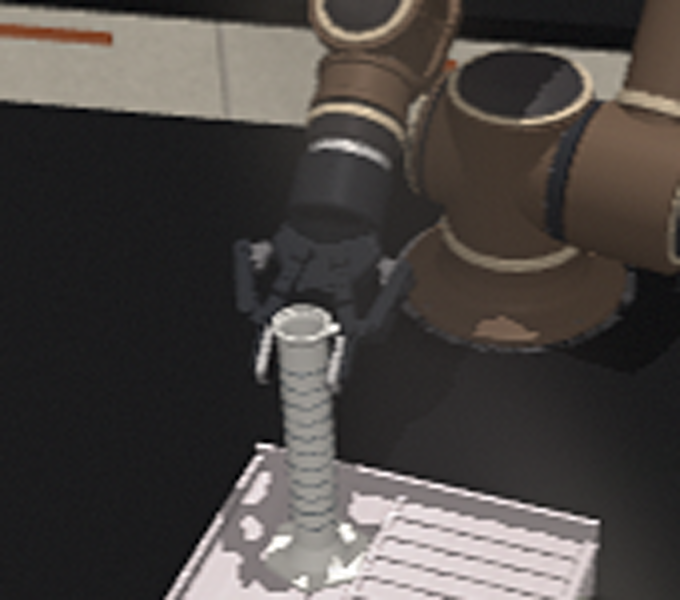

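```bash
python3 -m crank '[[[0,0,0.001],[0,0,0],0.0],[[0,0,0],[0,0,0],0.02],[[0,0,0],[0,0,0],0.02],[[0,0,0],[0,0,0],0.02],[[0,0,0],[0,0,0],0.02]]' 20
python3 - <<'E'
from nxt import *
show(False); nxt(8,5);nxt(16,10)
E
```

```text
clock: 15.65
tool_pos: [0.3608, -0.0857, 0.3427]
tool_rot: [0.015, 0.865, -0.027, 0.501]
ft_force: [0.3, 0.1, -0.1]
grip_width: 0.0417
t 15.65 TCP st [[  53.7 -174.5]] 0.3427 Rst [[-0.052, 0.995, -0.09], [0.496, 0.104, 0.862], [0.867, -0.0, -0.498]] F [ 0.27  0.15 -0.14] q [-0.3  -0.62 -1.01  0.15  0.21  3.02]
rows x 5 shift [0.0007, -0.0066, -0.0004] rot [-0.0058, 0.0021, -0.0289]
rows x 10 shift [0.0007, -0.0066, -0.0003] rot [-0.006, 0.0019, -0.0286]
```

```bash
python3 -m crank '[[[0.0007,-0.0066,-0.0004],[-0.006,0.002,-0.0288],0.02],[[0.0007,-0.0066,-0.0004],[-0.006,0.002,-0.0288],0.02],[[0.0007,-0.0066,-0.0004],[-0.006,0.002,-0.0288],0.02],[[0.0007,-0.0066,-0.0004],[-0.006,0.002,-0.0288],0.02],[[0.0007,-0.0066,-0.0004],[-0.006,0.002,-0.0288],0.02]]'
python3 - <<'E'
from nxt import *
show(False); nxt(8,1); nxt(16,5)
zoom('scene',(60,210,150,320),4,12)
E
```

```text
clock: 16.15
tool_pos: [0.3622, -0.0518, 0.345]
tool_rot: [0.065, 0.862, 0.03, 0.502]
ft_force: [-0.9, 0.2, -0.8]
grip_width: 0.0417
t 16.15 TCP st [[  20.  -178.7]] 0.345 Rst [[-0.196, 0.979, -0.062], [0.468, 0.149, 0.871], [0.862, 0.142, -0.487]] F [-0.92  0.25 -0.79] q [-0.16 -0.64 -1.02  0.13  0.06  2.95]
rows x 1 shift [-0.0002, 0.0008, 0.0] rot [0.0012, 0.0002, 0.0023]
rows x 5 shift [0.0007, -0.0065, -0.0002] rot [-0.006, 0.0016, -0.0279]
```

View pics/scene12z.png

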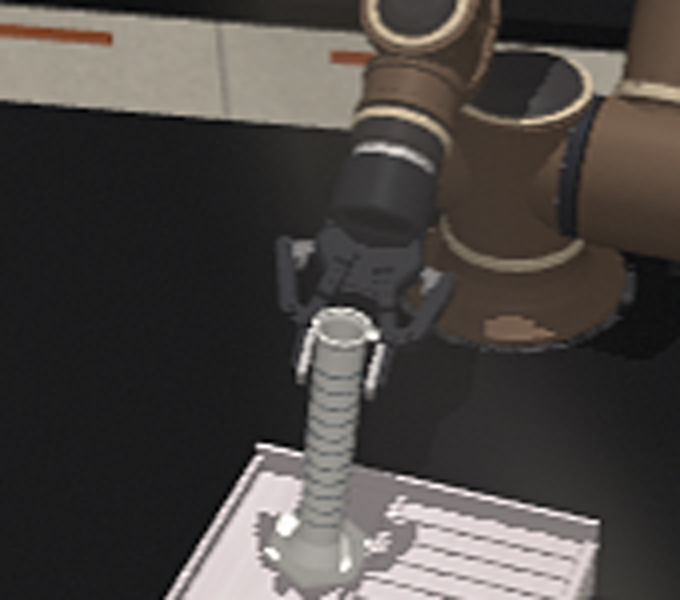

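```bash
python3 -m crank '[[[0.0007,-0.0065,-0.0002],[-0.006,0.0016,-0.028],0.02],[[0.0007,-0.0065,-0.0002],[-0.006,0.0016,-0.028],0.02],[[0.0007,-0.0065,-0.0002],[-0.006,0.0016,-0.028],0.02],[[0.0007,-0.0065,-0.0002],[-0.006,0.0016,-0.028],0.02],[[0.0007,-0.0065,-0.0002],[-0.006,0.0016,-0.028],0.02]]'
python3 - <<'E'
from nxt import *
show(False); nxt(16,1); nxt(24,5)
zoom('scene',(60,210,150,320),4,13);zoom('wrist',None,1,13)
E
```

```text
clock: 16.7
tool_pos: [0.3631, -0.0194, 0.3421]
tool_rot: [0.113, 0.855, 0.082, 0.5]
ft_force: [1.1, 0.4, 0.1]
grip_width: 0.0417
t 16.7 TCP st [[ -12.  -183.2]] 0.3421 Rst [[-0.33, 0.943, -0.035], [0.438, 0.185, 0.88], [0.836, 0.275, -0.474]] F [1.12 0.37 0.11] q [-0.02 -0.65 -1.04  0.11 -0.09  2.87]
rows x 1 shift [0.0003, -0.0004, 0.0001] rot [0.0001, 0.0002, 0.0003]
rows x 5 shift [0.0011, -0.0068, 0.0001] rot [-0.0065, 0.0006, -0.0279]
```

View pics/scene13z.png

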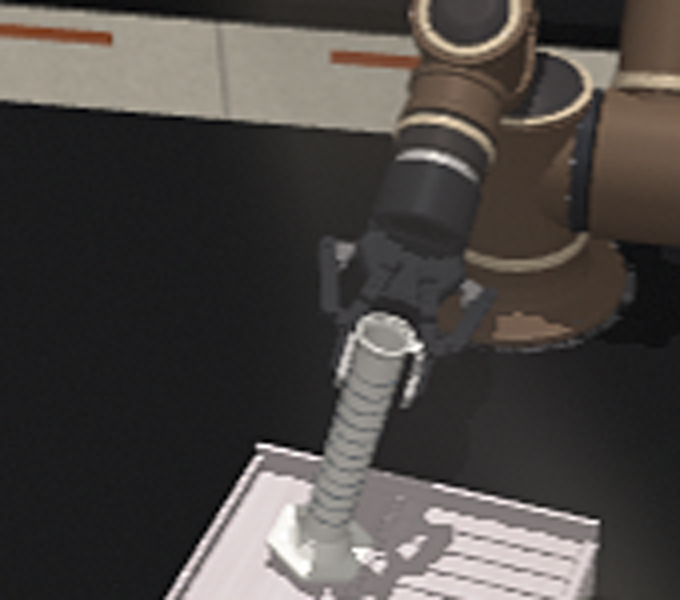

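View pics/wrist13.png

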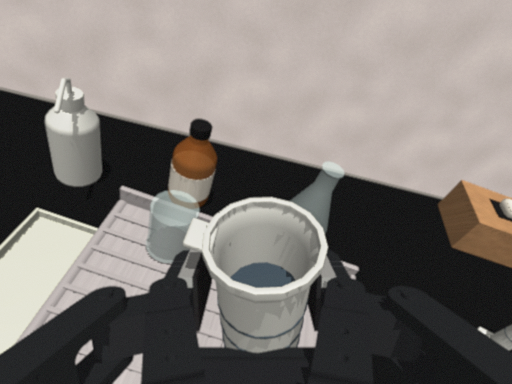

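```bash
python3 -m crank '[[[0.001,-0.0067,0.0001],[-0.0063,0.0008,-0.0279],0.02],[[0.001,-0.0067,0.0001],[-0.0063,0.0008,-0.0279],0.02],[[0.001,-0.0067,0.0001],[-0.0063,0.0008,-0.0279],0.02],[[0.001,-0.0067,0.0001],[-0.0063,0.0008,-0.0279],0.02],[[0.001,-0.0067,0.0001],[-0.0063,0.0008,-0.0279],0.02]]'
python3 - <<'E'
from nxt import *
show(False); nxt(24,1); nxt(30,5)
zoom('wrist',None,1,14)
E
```

```text
clock: 17.3
tool_pos: [0.3645, 0.0133, 0.3351]
tool_rot: [0.16, 0.844, 0.133, 0.494]
ft_force: [-0.7, 0.1, 0.0]
grip_width: 0.0417
t 17.3 TCP st [[ -44.5 -187.2]] 0.3351 Rst [[-0.457, 0.89, -0.007], [0.407, 0.216, 0.888], [0.791, 0.402, -0.46]] F [-0.65  0.09  0.01] q [ 0.12 -0.64 -1.05  0.08 -0.24  2.8 ]
rows x 1 shift [0.0007, -0.0007, -0.0001] rot [-0.0007, -0.001, -0.0013]
rows x 5 shift [0.0011, -0.0051, 0.0002] rot [-0.005, -0.0005, -0.021]
```

View pics/wrist14.png

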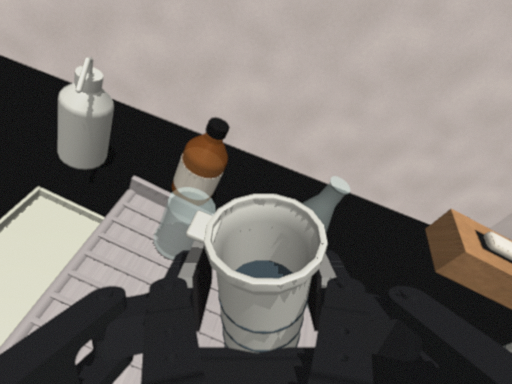

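```bash
python3 -m crank '[[[0.001,-0.0051,0.0002],[-0.005,-0.0005,-0.021],0.02],[[0.001,-0.0051,0.0002],[-0.005,-0.0005,-0.021],0.02],[[0.001,-0.0051,0.0002],[-0.005,-0.0005,-0.021],0.02],[[0.001,-0.0051,0.0002],[-0.005,-0.0005,-0.021],0.02],[[0.001,-0.0051,0.0002],[-0.005,-0.0005,-0.021],0.02]]'
python3 - <<'E'
from nxt import *
show(False); nxt(30,1); nxt(38,5)
zoom('wrist',None,1,15)
zoom('scene',(60,210,150,320),4,15)
E
```

```text
clock: 17.85
tool_pos: [0.3658, 0.0382, 0.3272]
tool_rot: [0.197, 0.834, 0.171, 0.485]
ft_force: [-0.7, 0.2, -0.5]
grip_width: 0.0418
t 17.85 TCP st [[ -69.3 -190. ]] 0.3272 Rst [[-0.548, 0.836, 0.016], [0.385, 0.236, 0.892], [0.743, 0.495, -0.451]] F [-0.7   0.16 -0.47] q [ 0.22 -0.61 -1.06  0.05 -0.36  2.74]
rows x 1 shift [0.0005, 0.0, -0.0003] rot [-0.0002, 0.0001, 0.0004]
rows x 5 shift [0.0015, -0.0066, 0.0003] rot [-0.0065, -0.0013, -0.0274]
```

View pics/wrist15.png

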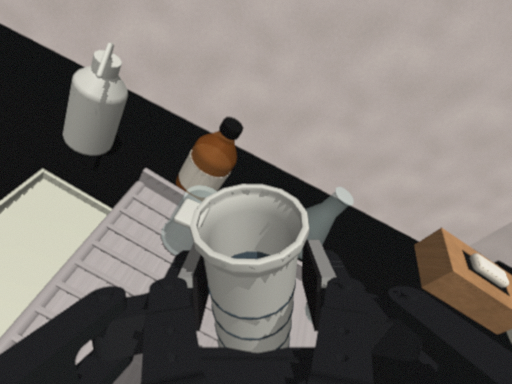

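View pics/scene15z.png

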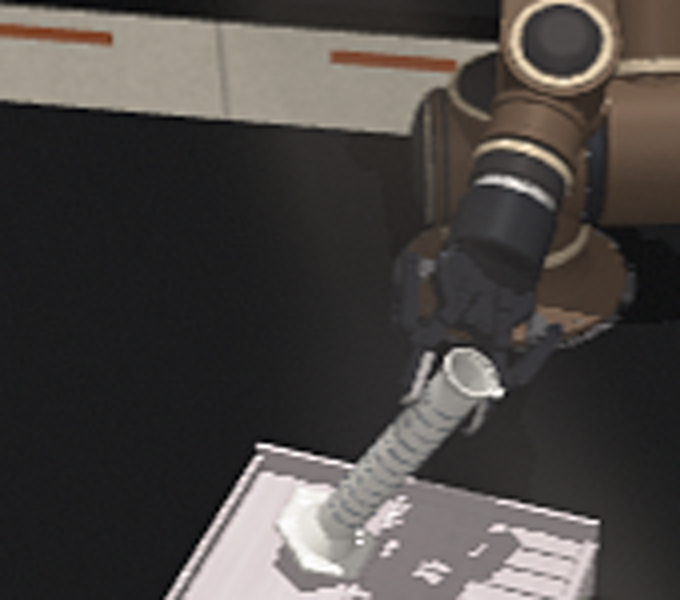

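```bash
python3 -m crank '[[[0.0015,-0.0066,0.0003],[-0.0065,-0.0013,-0.0274],0.02],[[0.0015,-0.0066,0.0003],[-0.0065,-0.0013,-0.0274],0.02],[[0.0015,-0.0066,0.0003],[-0.0065,-0.0013,-0.0274],0.02],[[0.0015,-0.0066,0.0003],[-0.0065,-0.0013,-0.0274],0.02],[[0.0015,-0.0066,0.0003],[-0.0065,-0.0013,-0.0274],0.02]]'
python3 - <<'E'
from nxt import *
show(False); nxt(38,1); nxt(46,5)
zoom('wrist',None,1,16)
E
```

```text
clock: 18.45
tool_pos: [0.367, 0.0697, 0.3139]
tool_rot: [0.244, 0.819, 0.22, 0.471]
ft_force: [0.4, -0.4, -0.4]
grip_width: 0.042
t 18.45 TCP st [[-100.5 -194. ]] 0.3139 Rst [[-0.657, 0.752, 0.045], [0.357, 0.258, 0.898], [0.664, 0.606, -0.438]] F [ 0.39 -0.39 -0.36] q [ 0.34 -0.57 -1.08  0.01 -0.5   2.67]
rows x 1 shift [0.0002, 0.0001, 0.0002] rot [-0.0001, 0.0003, 0.0007]
rows x 5 shift [0.0017, -0.0066, 0.0006] rot [-0.0062, -0.0022, -0.0272]
```

View pics/wrist16.png

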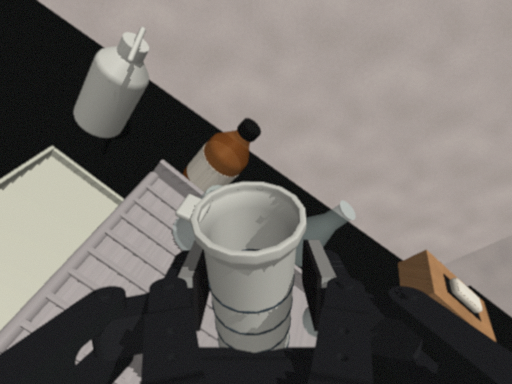

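```bash
python3 -m crank '[[[0.0017,-0.0066,0.0006],[-0.0062,-0.0022,-0.0272],0.02],[[0.0017,-0.0066,0.0006],[-0.0062,-0.0022,-0.0272],0.02],[[0.0017,-0.0066,0.0006],[-0.0062,-0.0022,-0.0272],0.02],[[0.0017,-0.0066,0.0006],[-0.0062,-0.0022,-0.0272],0.02],[[0.0017,-0.0066,0.0006],[-0.0062,-0.0022,-0.0272],0.02]]'
python3 - <<'E'
from nxt import *
show(False); nxt(46,1); nxt(54,5)
zoom('wrist',None,1,17)
zoom('scene',(60,210,150,320),4,17)
E
```

```text
clock: 19.0
tool_pos: [0.3688, 0.099, 0.2966]
tool_rot: [0.289, 0.801, 0.266, 0.452]
ft_force: [0.3, -0.4, 0.2]
grip_width: 0.0417
t 19.0 TCP st [[-129.8 -197.1]] 0.2966 Rst [[-0.752, 0.654, 0.075], [0.331, 0.276, 0.902], [0.57, 0.704, -0.424]] F [ 0.33 -0.39  0.17] q [ 0.45 -0.5  -1.09 -0.04 -0.62  2.59]
rows x 1 shift [0.0001, 0.0, 0.0001] rot [0.0, 0.0002, -0.0002]
rows x 5 shift [0.0019, -0.0065, 0.0008] rot [-0.0058, -0.0032, -0.0273]
```

View pics/wrist17.png

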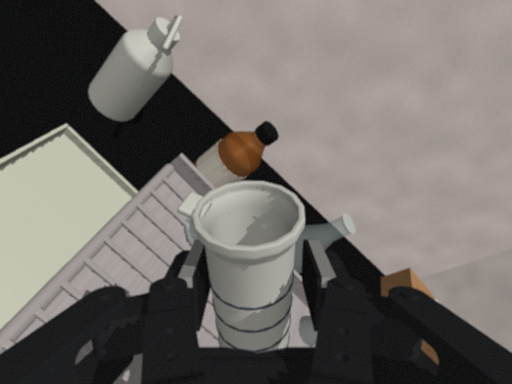

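View pics/scene17z.png

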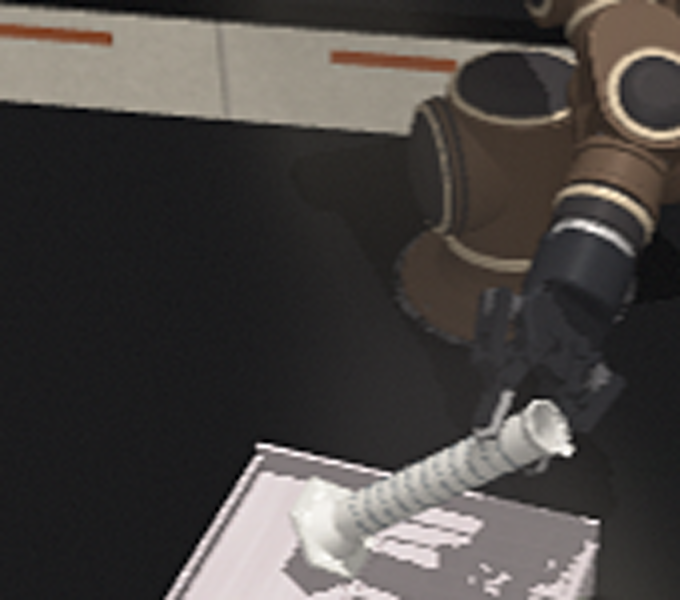

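```bash
python3 -m crank '[[[0.0019,-0.0065,0.0008],[-0.0058,-0.0032,-0.0273],0.02],[[0.0019,-0.0065,0.0008],[-0.0058,-0.0032,-0.0273],0.02],[[0.0019,-0.0065,0.0008],[-0.0058,-0.0032,-0.0273],0.02],[[0.0019,-0.0065,0.0008],[-0.0058,-0.0032,-0.0273],0.02],[[0.0019,-0.0065,0.0008],[-0.0058,-0.0032,-0.0273],0.02]]'
python3 - <<'E'
from nxt import *
show(False); nxt(54,1); nxt(62,5)
E
```

```text
clock: 19.6
tool_pos: [0.3707, 0.1261, 0.276]
tool_rot: [0.333, 0.78, 0.311, 0.428]
ft_force: [1.1, -0.5, -0.6]
grip_width: 0.0415
t 19.6 TCP st [[-156.8 -199.6]] 0.276 Rst [[-0.833, 0.543, 0.105], [0.306, 0.294, 0.905], [0.461, 0.786, -0.411]] F [ 1.12 -0.46 -0.55] q [ 0.54 -0.42 -1.1  -0.09 -0.73  2.51]
rows x 1 shift [-0.0001, 0.0, -0.0002] rot [-0.0003, 0.0002, 0.0002]
rows x 5 shift [0.002, -0.0064, 0.0009] rot [-0.0054, -0.004, -0.0271]
```

```bash
python3 -m crank '[[[0.002,-0.0064,0.0009],[-0.0054,-0.004,-0.0271],0.02],[[0.002,-0.0064,0.0009],[-0.0054,-0.004,-0.0271],0.02],[[0.002,-0.0064,0.0009],[-0.0054,-0.004,-0.0271],0.02],[[0.002,-0.0064,0.0009],[-0.0054,-0.004,-0.0271],0.02],[[0.002,-0.0064,0.0009],[-0.0054,-0.004,-0.0271],0.02]]'
python3 - <<'E'
from nxt import *
show(False); nxt(62,1); nxt(70,5)
zoom('wrist',None,1,18)
zoom('scene',(100,250,180,350),4,18)
zoom('top',(160,280,180,330),5,18)
E
```

```text
clock: 20.1
tool_pos: [0.3721, 0.1501, 0.2523]
tool_rot: [0.375, 0.757, 0.354, 0.401]
ft_force: [0.1, -0.3, -0.3]
grip_width: 0.0417
t 20.1 TCP st [[-180.7 -202.1]] 0.2523 Rst [[-0.896, 0.423, 0.136], [0.283, 0.309, 0.908], [0.342, 0.852, -0.397]] F [ 0.08 -0.34 -0.3 ] q [ 0.61 -0.34 -1.11 -0.15 -0.82  2.43]
rows x 1 shift [0.0001, -0.0, -0.0001] rot [0.0002, 0.0, -0.0003]
rows x 5 shift [0.0022, -0.0063, 0.0011] rot [-0.0046, -0.0048, -0.0272]
```

View pics/wrist18.png

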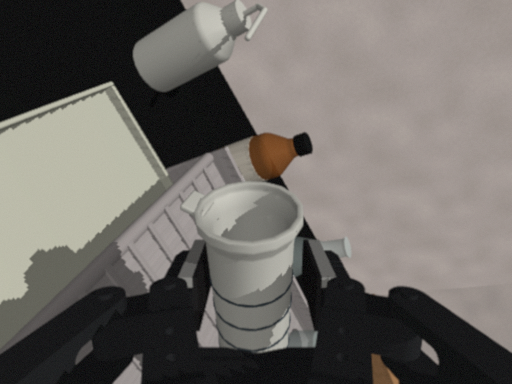

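View pics/scene18z.png

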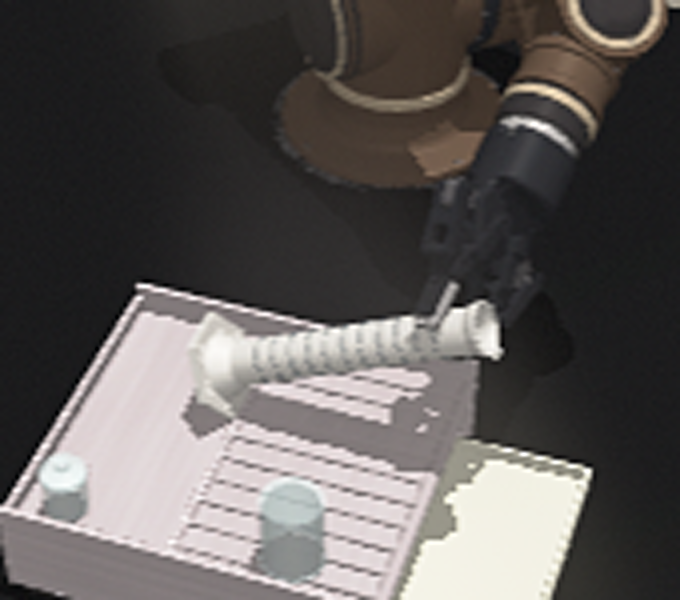

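View pics/top18z.png

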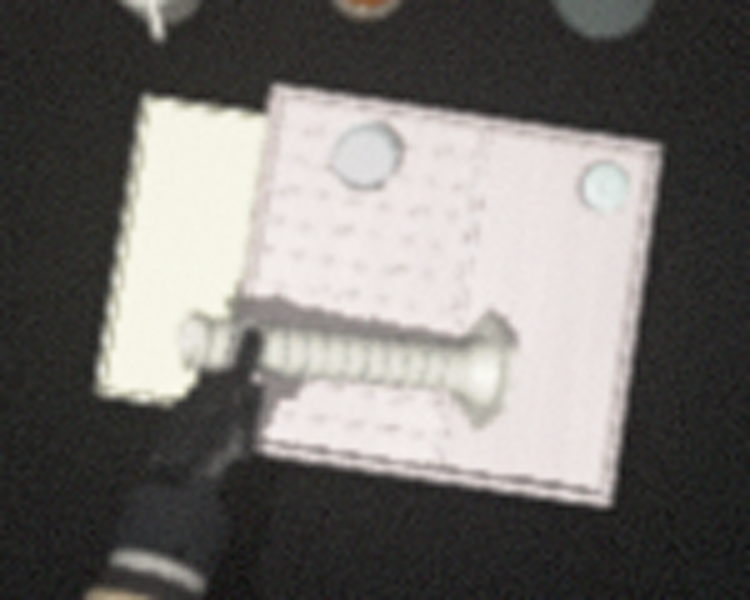

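```bash
python3 -m crank '[[[0.0022,-0.0063,0.0011],[-0.0046,-0.0048,-0.0272],0.02],[[0.0022,-0.0063,0.0011],[-0.0046,-0.0048,-0.0272],0.02],[[0.0022,-0.0063,0.0011],[-0.0046,-0.0048,-0.0272],0.02],[[0.0022,-0.0063,0.0011],[-0.0046,-0.0048,-0.0272],0.02],[[0.0022,-0.0063,0.0011],[-0.0046,-0.0048,-0.0272],0.02]]'
python3 - <<'E'
from nxt import *
show(False); nxt(70,1); nxt(78,5)
E
```

```text
clock: 20.75
tool_pos: [0.3737, 0.1711, 0.2258]
tool_rot: [0.414, 0.732, 0.396, 0.37]
ft_force: [-0.8, -0.2, -0.1]
grip_width: 0.0421
t 20.75 TCP st [[-201.7 -204.1]] 0.2258 Rst [[-0.941, 0.294, 0.166], [0.262, 0.326, 0.908], [0.213, 0.899, -0.384]] F [-0.77 -0.16 -0.1 ] q [ 0.66 -0.24 -1.12 -0.21 -0.9   2.35]
rows x 1 shift [0.0001, 0.0003, -0.0001] rot [-0.0002, -0.0001, 0.0005]
rows x 5 shift [0.0024, -0.006, 0.0013] rot [-0.0039, -0.0055, -0.0269]
```

```bash
python3 -m crank '[[[0.0024,-0.006,0.0013],[-0.0039,-0.0055,-0.0269],0.02],[[0.0024,-0.006,0.0013],[-0.0039,-0.0055,-0.0269],0.02],[[0.0024,-0.006,0.0013],[-0.0039,-0.0055,-0.0269],0.02],[[0.0024,-0.006,0.0013],[-0.0039,-0.0055,-0.0269],0.02],[[0.0024,-0.006,0.0013],[-0.0039,-0.0055,-0.0269],0.02]]'
python3 - <<'E'
from nxt import *
show(False); nxt(78,1); nxt(84,5)
zoom('wrist',None,1,19)
zoom('scene',(100,250,180,350),4,19)
E
```

```text
clock: 21.25
tool_pos: [0.3756, 0.1885, 0.1981]
tool_rot: [0.451, 0.704, 0.435, 0.335]
ft_force: [0.3, -0.2, -0.9]
grip_width: 0.0418
t 21.25 TCP st [[-219.2 -205. ]] 0.1981 Rst [[-0.967, 0.162, 0.197], [0.242, 0.342, 0.908], [0.08, 0.926, -0.37]] F [ 0.35 -0.19 -0.86] q [ 0.71 -0.14 -1.12 -0.27 -0.96  2.27]
rows x 1 shift [-0.0001, -0.0003, -0.0002] rot [-0.0001, -0.0001, -0.0005]
rows x 5 shift [0.0018, -0.0045, 0.001] rot [-0.0024, -0.0045, -0.0203]
```

View pics/wrist19.png

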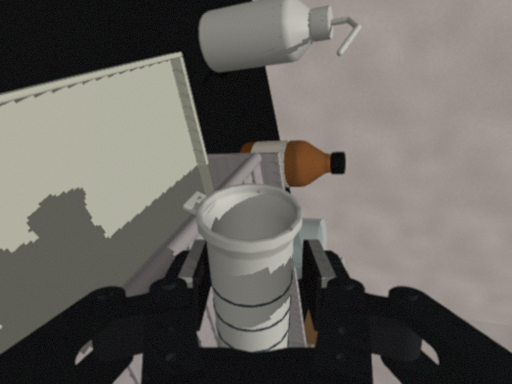

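View pics/scene19z.png

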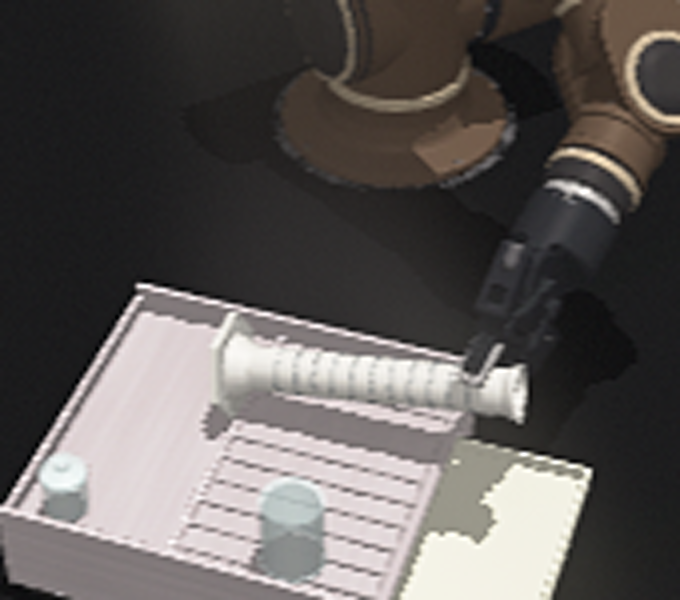

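```bash
python3 -m crank '[[[0.0018,-0.0045,0.001],[-0.0024,-0.0045,-0.0203],0.02],[[0.0018,-0.0045,0.001],[-0.0024,-0.0045,-0.0203],0.02],[[0.0018,-0.0045,0.001],[-0.0024,-0.0045,-0.0203],0.02],[[0.0018,-0.0045,0.001],[-0.0024,-0.0045,-0.0203],0.02],[[0.0018,-0.0045,0.001],[-0.0024,-0.0045,-0.0203],0.02]]'
python3 - <<'E'
from nxt import *
show(False); nxt(84,1); nxt(90,5)
zoom('scene',(100,250,180,350),4,20)
E
```

```text
clock: 21.85
tool_pos: [0.3762, 0.199, 0.1758]
tool_rot: [0.476, 0.683, 0.462, 0.306]
ft_force: [0.8, -0.6, -1.1]
grip_width: 0.0419
t 21.85 TCP st [[-229.6 -206.2]] 0.1758 Rst [[-0.974, 0.062, 0.22], [0.227, 0.355, 0.907], [-0.022, 0.933, -0.359]] F [ 0.79 -0.64 -1.07] q [ 0.73 -0.07 -1.12 -0.32 -1.01  2.2 ]
rows x 1 shift [0.0003, -0.0002, 0.0003] rot [-0.0, -0.0002, -0.0007]
rows x 5 shift [0.002, -0.0044, 0.0012] rot [-0.0019, -0.0048, -0.0203]
```

View pics/scene20z.png

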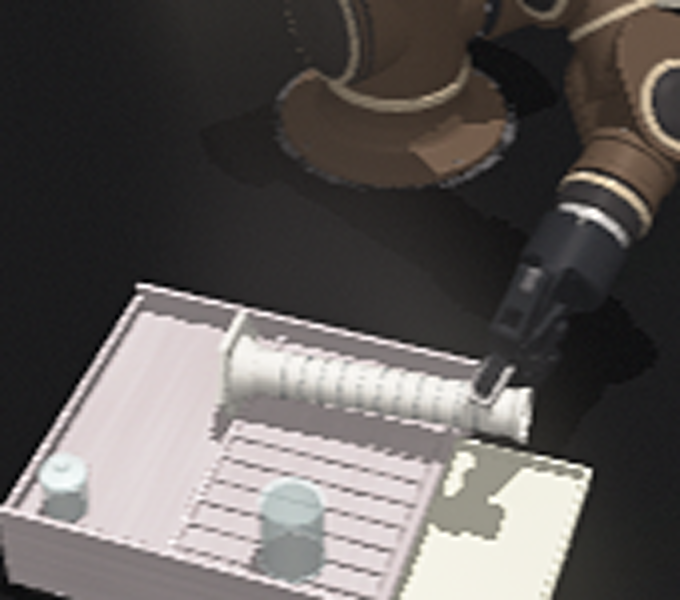

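```bash
python3 -m crank '[[[0.002,-0.0044,0.0012],[-0.0019,-0.0048,-0.0203],0.02],[[0.002,-0.0044,0.0012],[-0.0019,-0.0048,-0.0203],0.02],[[0.002,-0.0044,0.0012],[-0.0019,-0.0048,-0.0203],0.02],[[0.002,-0.0044,0.0012],[-0.0019,-0.0048,-0.0203],0.02],[[0.002,-0.0044,0.0012],[-0.0019,-0.0048,-0.0203],0.02]]'
python3 - <<'E'
from nxt import *
show(False); nxt(90,1); nxt(93,5)
zoom('scene',(100,250,180,350),4,21)
zoom('wrist',None,1,21)
E
```

```text
clock: 22.4
tool_pos: [0.3774, 0.2077, 0.1525]
tool_rot: [0.499, 0.66, 0.489, 0.276]
ft_force: [0.6, 0.4, -1.4]
grip_width: 0.0421
t 22.4 TCP st [[-238.4 -206.4]] 0.1525 Rst [[-0.969, -0.039, 0.243], [0.212, 0.369, 0.905], [-0.125, 0.929, -0.349]] F [ 0.62  0.4  -1.41] q [ 0.75  0.01 -1.13 -0.36 -1.05  2.14]
rows x 1 shift [-0.0002, 0.0002, 0.0002] rot [0.0001, 0.0001, 0.0002]
rows x 5 shift [0.001, -0.0021, 0.0007] rot [-0.0007, -0.0024, -0.01]
```

View pics/scene21z.png

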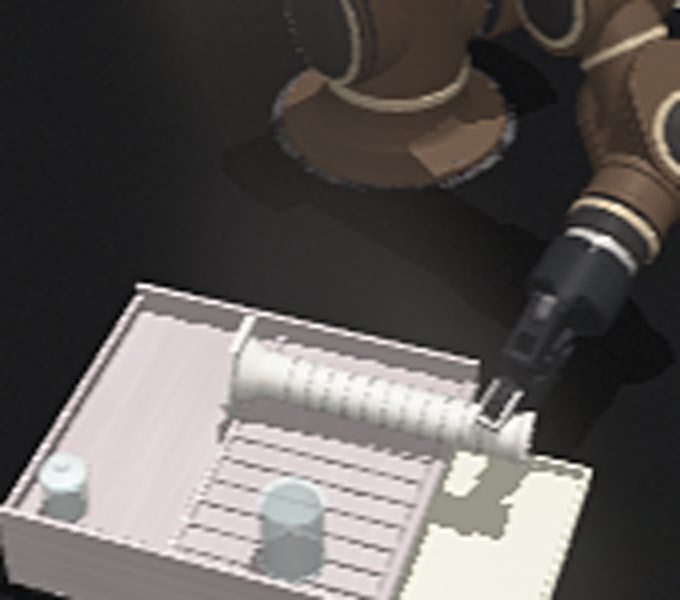

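View pics/wrist21.png

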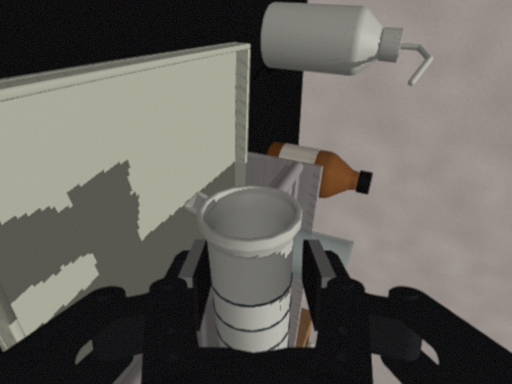

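```bash
python3 -m crank '[[[0.001,-0.0021,0.0007],[-0.0007,-0.0024,-0.01],0.02],[[0.001,-0.0021,0.0007],[-0.0007,-0.0024,-0.01],0.02],[[0.001,-0.0021,0.0007],[-0.0007,-0.0024,-0.01],0.02],[[0.001,-0.0021,0.0007],[-0.0007,-0.0024,-0.01],0.02],[[0.001,-0.0021,0.0007],[-0.0007,-0.0024,-0.01],0.02]]'
python3 - <<'E'
from nxt import *
show(False); nxt(93,1); nxt(95,5)
zoom('scene',(100,250,180,350),4,22)
zoom('wrist',(180,384,130,390),2.8,22)
E
```

```text
clock: 23.0
tool_pos: [0.3784, 0.211, 0.1412]
tool_rot: [0.51, 0.648, 0.502, 0.261]
ft_force: [0.6, -0.7, 0.2]
grip_width: 0.0418
t 23.0 TCP st [[-241.8 -206. ]] 0.1412 Rst [[-0.963, -0.087, 0.255], [0.205, 0.375, 0.904], [-0.174, 0.923, -0.344]] F [ 0.61 -0.73  0.24] q [ 0.76  0.05 -1.13 -0.39 -1.06  2.1 ]
rows x 1 shift [-0.0001, -0.0003, -0.0] rot [0.0001, -0.0003, -0.0013]
rows x 5 shift [0.0005, -0.0014, 0.0004] rot [-0.0002, -0.0009, -0.007]
```

View pics/scene22z.png

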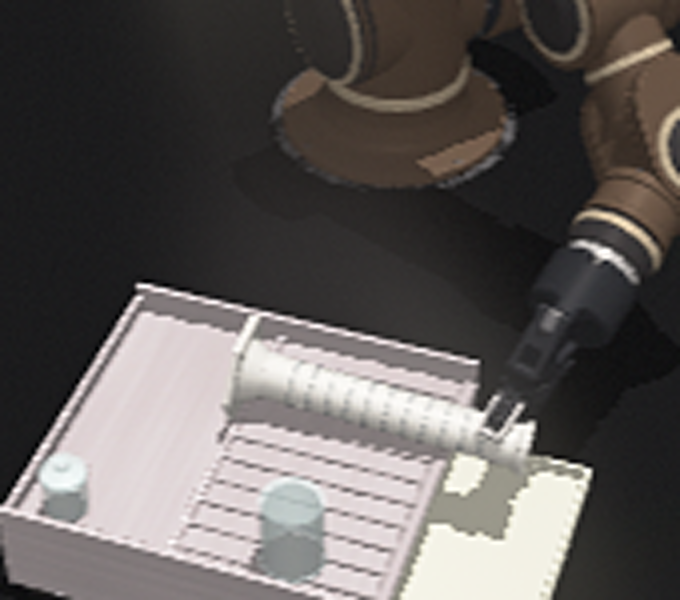

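View pics/wrist22z.png

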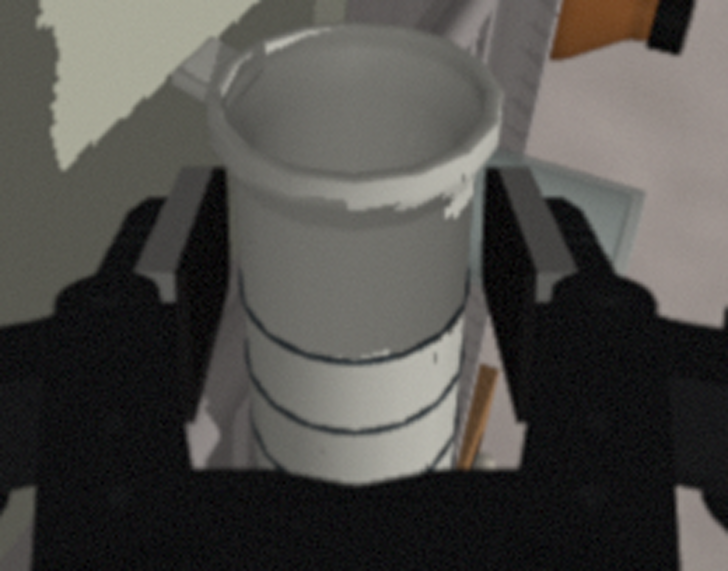

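```bash
python3 -m crank '[[[0,0,0],[0,0,0],-0.05],[[0,0,0],[0,0,0],-0.12],[[0,0,0],[0,0,0],-0.2],[[0,0,0],[0,0,0],-0.28],[[0,0,0],[0,0,0],-0.36]]'
python3 - <<'E'
from nxt import *
show(False)
zoom('scene',(100,250,180,350),4,23)
zoom('wrist',(180,384,130,390),2.8,23)
E
```

```text
clock: 23.6
tool_pos: [0.3783, 0.2109, 0.1413]
tool_rot: [0.51, 0.648, 0.502, 0.261]
ft_force: [-0.1, -0.4, 0.4]
grip_width: 0.0581
t 23.6 TCP st [[-241.7 -206.1]] 0.1413 Rst [[-0.963, -0.086, 0.254], [0.205, 0.376, 0.904], [-0.174, 0.923, -0.344]] F [-0.1  -0.36  0.35] q [ 0.76  0.05 -1.13 -0.39 -1.06  2.11]
```

View pics/wrist23z.png

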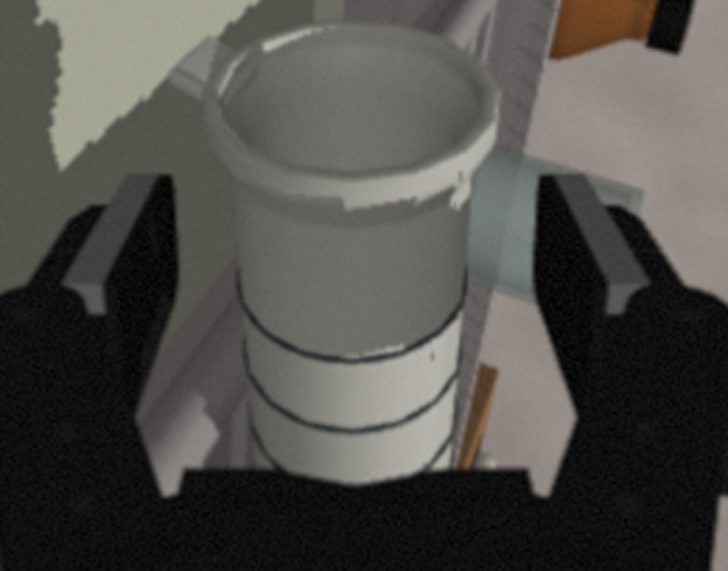

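View pics/scene23z.png

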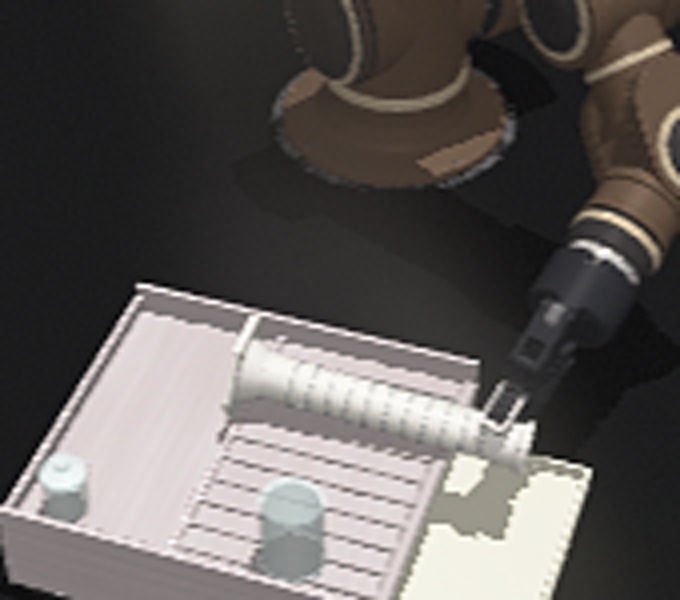

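```bash
python3 -m crank '[[[0,0,0],[0,0,0],-0.5],[[0,0,0],[0,0,0],-0.65],[[0,0,0],[0,0,0],-0.65],[[0,0,-0.008],[0,0,0],-0.65],[[0,0,-0.008],[0,0,0],-0.65]]'
python3 -m crank '[[[0,0,-0.012],[0,0,0],-0.65],[[0,0,-0.015],[0,0,0],-0.65],[[0,0,-0.015],[0,0,0],-0.65],[[0,0,-0.015],[0,0,0],-0.65],[[0,0,-0.015],[0,0,0],-0.65]]'
python3 -m crank '[[[0,0,-0.015],[0,0,0],-0.65],[[0,0,-0.015],[0,0,0],-0.65],[[0,0,0],[0,0,0],-0.65],[[0,0,0],[0,0,0],-0.65],[[0,0,0],[0,0,0],-0.65]]'
python3 - <<'E'
from nxt import *
show(False)
zoom('scene',(100,250,180,350),4,24)
zoom('top',(160,280,180,330),5,24)
zoom('wrist',None,1,24)
E
```

```text
clock: 24.2
tool_pos: [0.3645, 0.2171, 0.1466]
tool_rot: [0.51, 0.648, 0.502, 0.26]
ft_force: [-0.3, 0.1, -0.1]
grip_width: 0.0701
clock: 24.7
tool_pos: [0.3029, 0.2461, 0.1719]
tool_rot: [0.51, 0.648, 0.502, 0.261]
ft_force: [0.6, 0.8, 0.3]
grip_width: 0.0705
clock: 25.2
tool_pos: [0.2782, 0.2577, 0.1815]
tool_rot: [0.51, 0.648, 0.502, 0.261]
ft_force: [1.1, -0.3, -0.2]
grip_width: 0.0702
t 25.2 TCP st [[-271.4 -312.5]] 0.1815 Rst [[-0.963, -0.086, 0.255], [0.205, 0.376, 0.904], [-0.174, 0.923, -0.344]] F [ 1.05 -0.25 -0.23] q [ 1.05 -0.04 -0.94  0.46 -1.21  2.73]
```

View pics/scene24z.png

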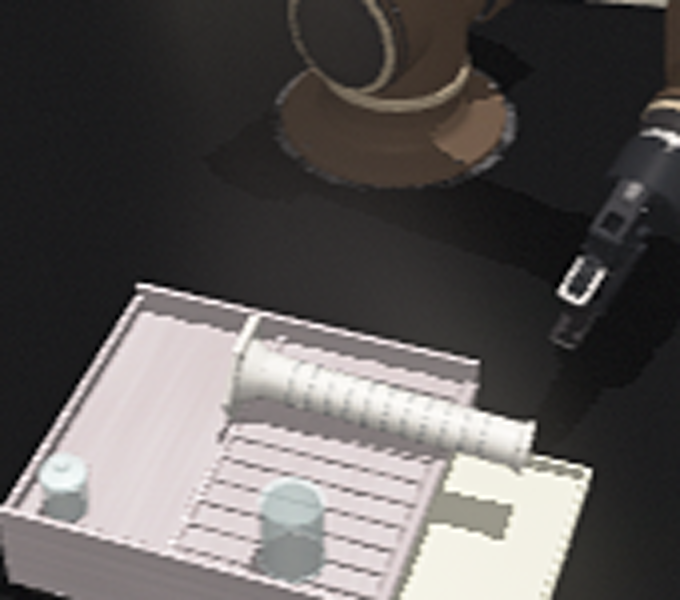

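View pics/top24z.png

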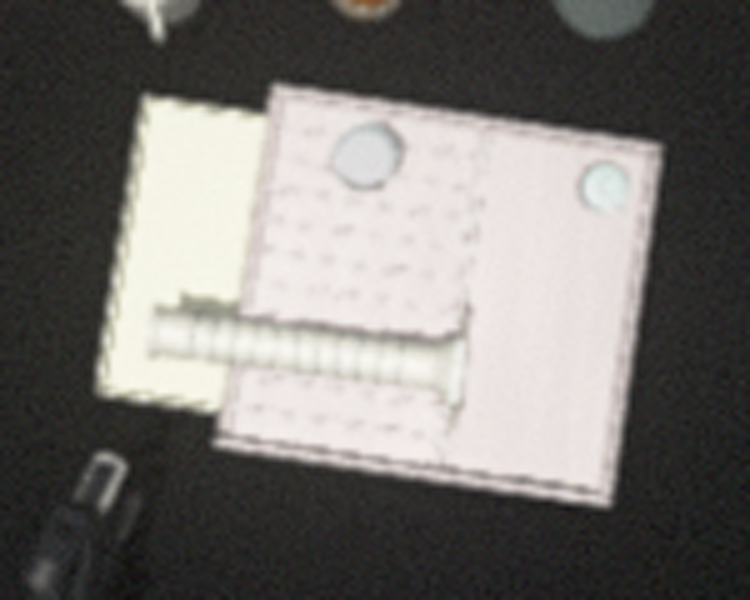

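View pics/wrist24.png

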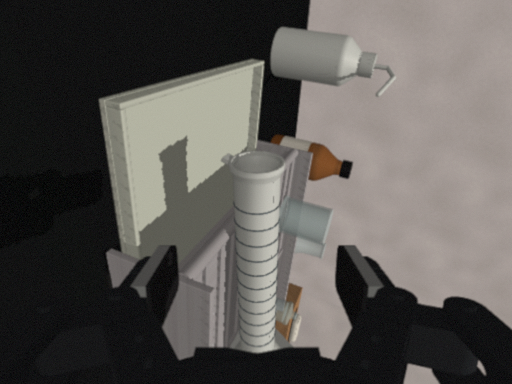

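```bash
python3 - <<'E'
from st import *
C=cam('top'); f=lambda x,y:[180+x/5,160+y/5]
M=S(onplane(C,[f(151,333)],.086))[0]; N=S(onplane(C,[f(440,369)],.100))[0]
print("mouth",M,"near foot",N,"yaw deg",np.degrees(np.arctan2(*(M-N)[::-1])))
print("foot top edge back",S(onplane(C,[f(466,345),f(458,398)],.12)))
d=np.load('pics/top24d.npy');P=cloud(C,d)
w=P[215:250,205:285].reshape(-1,3);st=S(w)/1000
t=np.array([M[1]-N[1]])/(M[0]-N[0])
for x in np.arange(-.23,.02,.03):
    k=(np.abs(st[:,0]-x)<.006)&(np.abs(st[:,1]*1000-(N[1]+t*(x*1000-N[0])))<6); print(round(x,2),k.sum(),np.median(w[k,2]).round(4))
E
```

```text
mouth [-225.8  -63.2] near foot [ -9.2 -56.3] yaw deg -178.1754052210789
foot top edge back [[  5.9 -35.2]
 [  5.9 -74.1]]
-0.23 6 0.1003
-0.2 10 0.1027
-0.17 12 0.1067
-0.14 11 0.1054
-0.11 10 0.1093
-0.08 10 0.1123
-0.05 11 0.1139
-0.02 11 0.1159
0.01 7 0.0654
```

```bash
python3 -c "
from workcell import job,telemetry as t
s=t.sense();print(s['clock'],abs(s['qvel']).max());print(job.hand_in())"
```

```text
25.35 0.0071453121680303605
the job is handed in; nothing more can be done
None
```

The measuring cylinder is lying on the stand to drain, and the job was handed in at about 25 s of the 72 s allowed. `hand_in` gave no verdict.

- **Slide:** I pushed the standing cylinder low on the barrel with the closed fingertips until its foot met the step. The wrist force was about 7 N, and the middle of the toe edge was about 2–3 mm from the step. The foot was still turned about 6° against the step at that point.
- **Tip and lower:** I put the two fingers around the barrel with a 42 mm gap, about 6 mm of play, so it was never gripped. The fingers then followed an arc about the toe. The rear finger tipped the cylinder past balance, and the front finger carried it down onto the front edge. The barrel did not move when the fingers opened, and I backed off about 120 mm.

Last checks:

| Check | Measured | Required |
|---|---|---|
| Axis from vertical | about 94° | 88–102° |
| Angle to the stand | about 2° | within 14° |
| Mouth x in the stand frame | about −226 mm | below −195 mm |
| Toe x in the stand frame | about +6 mm | −6 to 25 mm |

- **Toe height:** I did not measure this directly. The pictures show the foot standing in the well by the step.
- **Other objects:** the beaker and weighing bottle look unmoved in the last pictures. I did not measure the positions of the other objects, but the arm went nowhere near them.
- **Disagreements:** camera measurements of the stand differed by about 1–5 mm between views. My first arm model was off by about 100 mm in the folded pose and was refitted before the tip. No check failed.

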